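# Clear the tape holder and press its recessed reset with a stylus

### The arm

A 6-joint arm with a two-finger parallel gripper is mounted at the origin on the work surface. World frame = base frame: x ahead of the robot, y to its left, z up, the work surface at z = 0. Lengths are in m, angles in rad, forces in N, time in s.
With the tool pointing down it reaches from about 0.35 to 0.975 m from the base axis. Payload 4.9 kg.
Tool frame: the origin (TCP) lies at the very end of the fingers, on their centre line; the grasp point (between the pads) lies 19 mm behind it (manip.hold_point_z is the distance from the TCP to the grasp point, in m); y points along the fingers, z is the direction in which the jaws open and shut, and the axes are right-handed (so a half turn about y gives the same grasp; the last joint's range is limited). The gripper opens to 85 mm and grips with 20 to 120 N. Pads are 22 mm wide; open, the fingers measure 114 mm over their backs; the gripper's body (76 mm by 85 mm) begins 54 mm behind the grasp point. The pads swing forward as they close: fully open they stand 13 mm farther back than shut.
Start: joints at [-1.452, 0.053, 1.613, -0, 1.476, -0.119], TCP at [0.147, -0.607, 0.231] pointing down, gripper open.
Joint ranges: [-3.01, 3.01], [-1.01, 2.22], [0.06, 2.58], [-1.02, 4.17], [0.09, 2.62], [-3.14, 3.14]. Speed limits (rad/s): [2.57, 2.57, 3.14, 3.14, 3.14, 3.14].

### API

Orientations are given as a unit quaternion [w, x, y, z].
In Python, from plant import manip gives the robot as it stands.
- The arm moves only by the tool servo_tool, never from a script. Its argument "deltas" is one flat list of numbers, 6 for each row, row after row: the shift along the tool's x, y, z in units of 0.03 m (1.0 is 0.03 m), then the turn, a rotation vector about the tool's x, y, z in units of 0.1 rad (1.0 is 0.1 rad). In form: [x, y, z, rx, ry, rz, x, y, z, rx, ry, rz, ...]. A call has 1 to 12 rows; each row shifts and turns the commanded pose from where the row before left it, along the tool's axes as they then stand; what a row does not reach is not made up. A row lasts 1/8 s, in which the tool goes at most 62.5 mm and 10.7 degrees, less where a joint would pass 70% of its speed; a pose out of reach is approached as far as the arm can. A call with a number of a shift or a turn outside -1 to 1 is refused whole. A call with a gripper value outside its range is refused whole. "grip" is the gripper command: -1 is shut, 1 is fully open, values between are in proportion, set as the call begins (left out, the last holds). The fingers move at their own pace and stop on an object; the grip force is fixed at half the most. Time passes only in rows, so rows that do not move let the fingers close. It gives the time, the measured TCP pose, the force and the opening at its end, in the units of the state.
- manip.state(): the state, without advancing time (a new reading comes with each control period).
- manip.grab_frame(name): name is "scene" or "top" or "wrist"; returns a dict with "image" (400x640x3 uint8, red, green, blue), "range_z" (400x640 float32, m along the optical axis (not along the pixel's ray), 0 where there is no reading), "fx", "fy", "cx", "cy" (pixels), "world_to_cam" (4x4, takes a point from world to camera coordinates); the wrist camera has in their place "hand_eye" (4x4, takes a point from camera to tool coordinates, whose origin is the TCP and whose axes are the tool frame's). Camera axes: x right, y down, z forward; pixel columns grow to the right and rows downward; lengths in m; the calibration is good to about 2 mm. The wrist camera is an equidistant fisheye: a pixel r from the principal point sees the ray r / f radians off the axis. A picture is of the moment at which its call begins: read the wrist's pose just before it.
- manip.job_done(): hands the job in, once; it reports no verdict.
The state is a dict: "time": time; "joint_pos": joint angles; "joint_vel": joint speeds; "joint_efforts": joint torques, N m; "tool_pos": TCP position; "tool_rot": TCP orientation; "contact_force": force on the tool from outside, world axes, zero at the start; "ft_torque": the same for the moment, N m; "gripper_width": opening from 0.0 (shut) to 1.0 (fully open).
Only numpy, scipy, OpenCV 4.12 (cv2) and the standard library are available. Lean on these libraries where they do the work, as an engineer would, in place of code of your own. Each camera call takes 0.05 s, during which the arm holds its last target. There are 200 camera calls.

### The job

The tape holder on the pottery-painting bench needs its counter reset: first lift the tape roll up off the spindle and lay it flat on the terracotta tile, wholly on it. Then stand the stylus, which lies flat on the bench, pin down in the sloping wooden rest and let go, so that you can take it again by its top end; with its pin push the sprung reset button fully down for a moment (it is in one of the two identical recesses beside the spindle, only feeling tells which: the other one does not give), gently. Finally leave the stylus in the rest again, pin down; drop nothing and leave the pot, the jar and the clay mushroom alone.

Things in the scene. Friction and masses are not known exactly. Their poses are not given: they have to be found in the camera images.
- feeder: Tape holder, fixed: grey case 130 (x) x 120 (y) x 40 mm high, its flat deck 40 mm above the bench. Origin: centre of its underside, z up. At the deck's centre an upright aluminium spindle, 18 mm diameter, rises 44 mm above the deck. A tear-off blade along y at x = +61 mm stands 11 mm above the deck. More than 40 N from the stylus breaks the holder.
- spindle_top (a point): Centre of the spindle's top face, 84 mm above the bench.
- recess_a (a point): Mouth centre, in the deck plane, of one round recess, 10 mm diameter, vertical, 24 mm from the spindle axis on the holder's +y side. Its black floor piece lies 10 mm below the deck. Both recesses look the same and are hidden by the roll until it is off. One floor is the sprung reset button, the other a rigid stud; which is which varies and is not told.
- recess_b (a point): Mouth centre of the other such recess, 24 mm from the spindle axis on the holder's -y side.
- reset (a joint): Travel of the sprung reset button in m: 0 up, 0.004 fully down (14 mm below the deck); 1 N starts it, 5 N holds it fully down, it springs back by itself. It sits in recess_a or recess_b.
- roll: Paper tape roll, 66 mm outside diameter, 24 mm bore, 30 mm high, about 70 g; starts on the spindle, lying on the deck. Origin: centre of its underside, z along its axis.
- tile: Square terracotta tile, 150 x 150 x 10 mm, fixed flat on the bench. Origin: centre of its underside; its top is 10 mm above.
- stylus: Stylus, 160 mm long: wooden handle of square section 14 x 14 mm, 125 mm long, and a steel pin, 5 mm diameter, 35 mm long, out of one end; about 35 g; starts flat on the bench. x runs along it from pin to handle end. Origin: midway between the ends, on the underside (axis 7 mm above it in its z). Centre of mass about 15 mm from there towards the handle end.
- stylus_tip (a point): Point of the pin, on the stylus axis.
- stylus_end (a point): Handle end of the stylus, on its axis, 160 mm from the tip.
- rest: Wooden stylus rest, fixed, base 140 (x) x 70 (y) x 8 mm. Two U cradles, open upwards, 20 mm wide inside, hold the stylus at 45 degrees in the rest's xz plane, pin low at -x, handle end up at +x. Counted from the tip, they hold it at 0-50 mm (end stop 12 mm above the axis) and 104-114 mm; elsewhere it is free for fingers. Cheeks reach 5 mm above the stylus axis. Origin: centre of underside.
- rest_low (a point): Where the stylus tip is when it lies fully home in the rest: on the stylus axis, at the end stop.
- rest_high (a point): Where the stylus handle end is when it lies fully home in the rest, 160 mm from rest_low.
- pot: Bystander: small terracotta pot, 76 mm wide, 65 mm high. Origin: centre of its underside.
- jar: Bystander: closed paint jar, 56 mm wide, 75 mm high. Origin: centre of its underside.
- mushroom: Bystander: clay mushroom figure, 68 mm wide, 87 mm high. Origin: centre of its underside.
Things that resemble listed ones, but are neither listed nor needed, are in the scene too. Of the things shaped like the roll, the white one is meant.

How it is judged:
On the way, in this order (a step that is already met when the one before it is completed fails the run):
1. the roll lies flat on the tile, wholly on it, released (x of roll in the frame of tile between -0.045 and 0.045 m and y of roll in the frame of tile between -0.045 and 0.045 m and z of roll in the frame of tile below 0.044 m and angle between the z axis of roll and the z axis of tile, either way round below 0.08 rad and linear speed of roll below 0.02 m/s and contact force between the fingers and roll below 0.1 N), for 0.2 s.
2. the stylus leans in the rest, pin down, released (distance between stylus_tip and rest_low below 0.02 m and distance between stylus_end and rest_high below 0.02 m and contact force between the fingers and stylus below 0.1 N and linear speed of stylus below 0.02 m/s), for 0.2 s.
3. the reset button is fully down (over 3.2 of 4 mm) under the stylus pin for 0.2 s (value of joint reset above 0.0032 m and (distance between stylus_tip and recess_a below 0.025 m or distance between stylus_tip and recess_b below 0.025 m)), for 0.2 s.
At the end, for the whole second after the job is handed in: The roll lies flat on the tile, its centre within 45 mm of the tile's centre along both tile edges, at rest; the stylus leans in the rest with its tip and handle end each within 20 mm of their home points, released and at rest; the reset button has sprung back up (all of step 1 and all of step 2 and value of joint reset below 0.001 m); the robot touches nothing.
It fails at once if the stylus presses the tape holder (deck, button or stud) with more than 40 N (contact force between stylus and feeder above 40 N or contact force between stylus and reset above 40 N or contact force between stylus and stud above 40 N).
It fails at once if the roll is dropped (falls free faster than 0.6 m/s) (contact force between the fingers and roll below 0.01 N and linear speed of roll above 0.6 m/s).
It fails at once if the stylus is dropped (falls free faster than 0.6 m/s) (contact force between the fingers and stylus below 0.01 N and linear speed of stylus above 0.6 m/s).
It fails at once if the pot, jar or mushroom is moved by more than 25 mm (distance of any of pot, jar, mushroom from where it was at the start of the episode above 0.025 m).
It also fails if it takes over 72 s, if anything falls off the work surface, if the arm or the gripper's body presses on something with over 40 N, if the wrist force passes 120 N, or if a joint passes its speed limit or range.

## Working session

There is one attempt and no reset: what is moved stays moved. The work goes in short steps, Python scripts to look and compute and a tool call to move; the robot and the scene stay as the last step left them, time stands still between calls to the robot, and variables do not carry over. Pictures are saved under pics/ and viewed, about 8 in all and at most 12, crops included, and the job is handed in when it is done.

Besides the shell and the picture viewer there is one more tool, called after "Request:" as name(argument=value, ...) on one line, values as JSON. servo_tool: Moves the arm, as the interface text tells. Its arguments: {"type":"object","properties":{"deltas":{"type":"array"},"grip":{"type":"number"}},"required":["deltas"]}

```bash
mkdir -p pics; ls; cat > h.py <<'E'
import numpy as np, cv2
from plant import manip
from scipy.spatial.transform import Rotation as R
def save(n,f,crop=None,s=1):
    im=f["image"][:,:,::-1]
    if crop: im=im[crop[1]:crop[3],crop[0]:crop[2]]
    cv2.imwrite(f"pics/{n}.png",cv2.resize(im,None,fx=s,fy=s,interpolation=cv2.INTER_CUBIC))
def cloud(f):
    z=f["range_z"];v,u=np.mgrid[0:400,0:640]
    P=np.stack([(u-f["cx"])/f["fx"]*z,(v-f["cy"])/f["fy"]*z,z,np.ones_like(z)],-1)
    W=P@np.linalg.inv(f["world_to_cam"]).T
    W[z==0]=np.nan
    return W[...,:3]
def proj(f,p):
    q=f["world_to_cam"]@np.r_[p,1]; return f["fx"]*q[0]/q[2]+f["cx"],f["fy"]*q[1]/q[2]+f["cy"]
def Rt(s): q=np.array(s["tool_rot"]);return R.from_quat(q[[1,2,3,0]]).as_matrix()
E
python3 - <<'E'
from h import *
import pickle
a=manip.grab_frame("top");b=manip.grab_frame("scene")
pickle.dump((a,b),open("f0.pkl","wb"))
im=np.vstack([a["image"],b["image"]])[:,:,::-1]
cv2.imwrite("pics/a.png",a["image"][:,:,::-1]);cv2.imwrite("pics/b.png",b["image"][:,:,::-1])
s=manip.state();print(s);print(Rt(s))
for f in(a,b):print(f["fx"],f["cx"],f["cy"],np.linalg.inv(f["world_to_cam"]).round(3).tolist())
E
```

```text
pics
{'time': 0.1, 'joint_pos': array([-1.45198130e+00,  5.33203062e-02,  1.61413403e+00, -1.76056999e-05,
        1.47600887e+00, -1.18949656e-01]), 'joint_vel': array([-0.00082521, -0.00235126, -0.00077415, -0.00177067,  0.00014154,
        0.00108297]), 'joint_efforts': array([ 7.96509339e-04, -3.94902527e+01, -3.71361673e+01, -1.06565162e-04,
        3.89734312e-03, -6.40576147e-06]), 'tool_pos': array([ 0.14716644, -0.60685352,  0.23018123]), 'tool_rot': array([ 0.08385904, -0.08387135,  0.70277685, -0.70145417]), 'contact_force': array([-0.3109353 ,  0.0821798 , -0.21967309]), 'ft_torque': array([-0.00381204, -0.04308803,  0.01780813]), 'gripper_width': 0.9993375783608003}
[[-9.71866517e-01 -2.39130276e-04  2.35532199e-01]
 [-2.35532232e-01  1.85528700e-03 -9.71864767e-01]
 [-2.04577536e-04 -9.99998250e-01 -1.85941420e-03]]
481.4208729371328 322.7017358331734 198.3583027102156 [[0.021, -0.986, 0.165, 0.341], [-1.0, -0.023, -0.008, 0.009], [0.011, -0.164, -0.986, 1.316], [0.0, 0.0, 0.0, 1.0]]
405.2363173904235 320.5609293257385 196.41242374428 [[0.328, 0.549, -0.769, 1.293], [0.945, -0.204, 0.257, -0.259], [-0.016, -0.811, -0.585, 0.657], [0.0, 0.0, 0.0, 1.0]]
```

View pics/a.png

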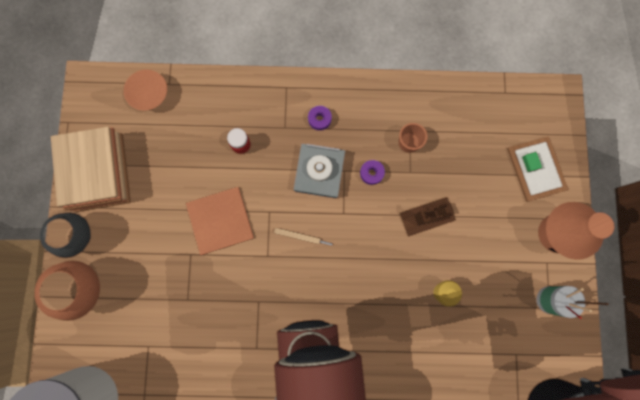

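View pics/b.png

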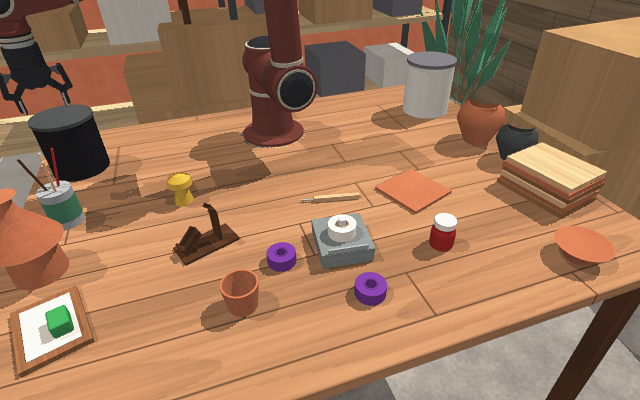

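Top view: the white roll sits on the holder at (320,167); the two purple rings at (320,118) and (372,172) have the roll's shape but the wrong colour, so the white one is meant. The tile is at (220,220), as the square terracotta one; the stylus runs from (277,232) to its pin at (332,243); the rest is at (428,216). Bystanders: jar (238,140), pot (412,137), mushroom (448,293). Next I'll measure from both views and confirm with an enlarged crop.

```bash
python3 - <<'E'
from h import *
import pickle
a,b=pickle.load(open("f0.pkl","rb"))
save("c",a,(180,100,470,310),2.7)
A=cloud(a);B=cloud(b)
def rect(P,n):
    r=cv2.minAreaRect((P[:,:2]*1000).astype(np.float32)); print(n,len(P),"c",np.round(r[0],1),"size",np.round(r[1],1),"ang",round(r[2],1),"z med/max",P[:,2].__getitem__(slice(None)).mean().round(4),P[:,2].max().round(4))
def sel(W,f,c,rad,z0,z1,col=None):
    m=(np.hypot(W[...,0]-c[0],W[...,1]-c[1])<rad)&(W[...,2]>z0)&(W[...,2]<z1)
    if col is not None: m&=col(f["image"].astype(int))
    return W[m]
def at(u,v):return A[v,u]
for n,(u,v) in dict(roll=(320,160),tile=(220,220),sty=(300,237),tip=(332,243),rest=(428,216),jar=(238,137),pot=(412,137),mush=(448,293),deck=(305,190)).items():print(n,at(u,v).round(3))
white=lambda i:(i.min(-1)>150)&(i.max(-1)-i.min(-1)<50)
for nm,W,f in(("top",A,a),("scene",B,b)):
    c=at(320,160)
    rect(sel(W,f,c,.06,.055,.1,white),nm+" roll")
    rect(sel(W,f,c,.11,.03,.048),nm+" deck")
    t=at(220,220);rect(sel(W,f,t,.12,.006,.014),nm+" tile")
    s=at(304,237);rect(sel(W,f,s,.095,.007,.03),nm+" stylus")
    r=at(428,216);P=sel(W,f,r,.11,.005,.16);rect(P,nm+" rest")
    P2=P[P[:,2]>.07];rect(P2,nm+" rest>70")
    P2=P[P[:,2]<.015];rect(P2,nm+" rest base")
E
```

```text
roll [0.651 0.008 0.072]
tile [0.492 0.277 0.011]
sty [0.45  0.058 0.015]
tip [ 0.437 -0.03  -0.002]
rest [ 0.517 -0.292  0.004]
jar [0.708 0.228 0.074]
pot [ 0.74  -0.249  0.009]
mush [ 0.312 -0.322  0.084]
deck [0.575 0.047 0.042]
top roll 417 c [631.6  10.7] size [63.5 64. ] ang 2.8 z med/max 0.0711 0.0912
top deck 1568 c [663.2   7.1] size [120.1 196. ] ang 82.2 z med/max 0.0401 0.048
top tile 2681 c [487.1 280.9] size [223.  213.3] ang 44.6 z med/max 0.0101 0.014
top stylus 295 c [460.6  48.1] size [137.5 159.1] ang 33.6 z med/max 0.0132 0.022
top rest 1347 c [ 514.4 -294.2] size [212.6 201.3] ang 35.3 z med/max 0.0212 0.1075
top rest>70 105 c [ 507.5 -265.4] size [31.7 20.7] ang 19.3 z med/max 0.0924 0.1075
top rest base 958 c [ 514.4 -294.2] size [212.6 201.3] ang 35.3 z med/max 0.0085 0.0149
scene roll 362 c [635.8   9.5] size [61.5 64.4] ang 70.0 z med/max 0.0715 0.0864
scene deck 1438 c [663.1   5.9] size [120.4 192.8] ang 82.1 z med/max 0.0403 0.0478
scene tile 1734 c [495.7 278.5] size [153.2 153.4] ang 19.1 z med/max 0.0109 0.014
scene stylus 260 c [453.4  48.7] size [158.8  19.1] ang 76.8 z med/max 0.0127 0.0185
scene rest 1585 c [ 520.1 -290.9] size [ 70.9 139.8] ang 20.2 z med/max 0.0257 0.1079
scene rest>70 123 c [ 510.5 -266. ] size [35.3 20.3] ang 17.8 z med/max 0.0919 0.1079
scene rest base 903 c [ 520.1 -290.9] size [ 70.9 139.8] ang 20.2 z med/max 0.0085 0.0149
```

View pics/c.png

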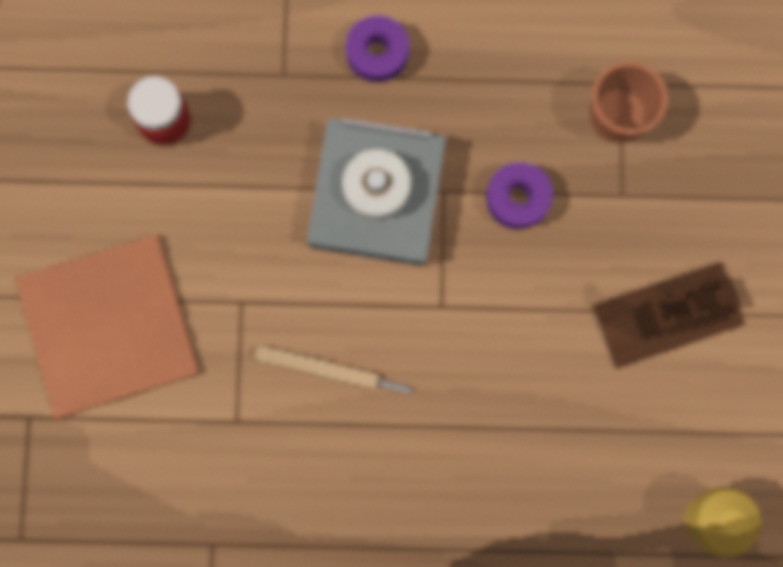

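The crop shows that the white roll is at crop (376,182), on the grey holder with the spindle through it; the purple rings are loose decoys. The blade is on the far side (crop top edge y≈122–135), and the stylus pin points right, at crop (412,390). Next come finer fits, including the rest's profile.

```bash
cat >> h.py <<'E'
def plan(p,Rg=None):
    s=manip.state();M=Rt(s);d=M.T@(np.array(p)-s["tool_pos"])/.03
    print("t",round(s["time"],2),"pos",s["tool_pos"].round(4),"F",s["contact_force"].round(1),"w",round(s["gripper_width"],3),"q",s["joint_pos"].round(2))
    print("shift units",d.round(2),end=" ")
    if Rg is not None: print("turn units",(R.from_matrix(M.T@Rg).as_rotvec()/.1).round(2),end="")
    print()
E
python3 - <<'E'
from h import *
import pickle
a,b=pickle.load(open("f0.pkl","rb"));A=cloud(a);B=cloud(b)
for n,W,f in(("top",A,a),("scene",B,b)):
    im=f["image"].astype(int)
    d=np.hypot(W[...,0]-.634,W[...,1]-.01)
    P=W[(d<.05)&(W[...,2]>.066)&(W[...,2]<.075)];c,r=cv2.minEnclosingCircle((P[:,:2]*1000).astype(np.float32));print(n,"roll top",np.round(c,1),round(r,1),np.median(P[:,2]))
    P=W[(d<.02)&(W[...,2]>.079)&(W[...,2]<.09)];print("spindle",len(P),P.mean(0).round(4))
    grey=abs(im[...,0]-im[...,2])<40
    P=W[(d<.1)&(W[...,2]>.034)&(W[...,2]<.046)&grey];print("deck",np.median(P[:,2]),cv2.minAreaRect((P[:,:2]*1000).astype(np.float32)))
    ti=(im[...,0]-im[...,2]>75)&(W[...,2]>.004)&(W[...,2]<.016)&(np.hypot(W[...,0]-.495,W[...,1]-.279)<.115)
    P=W[ti];print("tile",len(P),np.median(P,0),cv2.minAreaRect((P[:,:2]*1000).astype(np.float32)))
    # stylus
    m=(np.hypot(W[...,0]-.453,W[...,1]-.049)<.09)&(W[...,2]>.009)&(W[...,2]<.025)
    P=W[m];c=np.median(P,0);u=np.linalg.svd((P-P.mean(0))[:,:2],full_matrices=False)[2][0]
    l=(P[:,:2]-c[:2])@u;print("stylus",c.round(4),u.round(3),l.min(),l.max(),np.percentile(P[:,2],[50,90]))
    # rest
    th=np.deg2rad(110.2);rx=np.array([np.cos(th),np.sin(th)]);ry=np.array([-rx[1],rx[0]])
    Q=W.reshape(-1,3);q=np.c_[(Q[:,:2]-[.5201,-.2909])@rx,(Q[:,:2]-[.5201,-.2909])@ry,Q[:,2]]
    k=(abs(q[:,0])<.075)&(abs(q[:,1])<.04);q=q[k]
    print("rest |y|<6: x:z",[(int(x*1000),(q[(abs(q[:,1])<.006)&(abs(q[:,0]-x)<.0025)][:,2]*1000).round().tolist()[:6]) for x in np.arange(-.07,.071,.005)])
    h=q[q[:,2]>.015];print("cheeks y",h[:,1].min().round(3),h[:,1].max().round(3),"x",h[:,0].min().round(3),h[:,0].max().round(3)); 
    print("cheek x:zmax",[(int(x*1000),(h[abs(h[:,0]-x)<.0025][:,2].max(initial=0)*1000).round()) for x in np.arange(-.06,.06,.005)])
E
```

```text
top roll top [632.5  11.1] 33.1 0.06990183337269607
spindle 36 [0.632  0.0106 0.084 ]
deck 0.0403451577501055 ((631.6795654296875, 11.405586242675781), (120.05452728271484, 130.4037322998047), 82.17752075195312)
tile 2962 [0.49051657 0.28003066 0.01035485] ((492.1731262207031, 284.2515563964844), (180.2481231689453, 194.69573974609375), 4.133716583251953)
stylus [0.4531 0.0632 0.0139] [-0.205 -0.979] -0.06645969627967055 0.0891382947379005 [0.0139486  0.01735907]
rest |y|<6: x:z [(-70, []), (-65, [23.0, 29.0]), (-60, [27.0, 33.0, 26.0, 25.0, 25.0, 28.0]), (-54, [25.0, 23.0, 24.0, 24.0, 20.0, 26.0]), (-49, [23.0, 20.0, 20.0, 22.0, 23.0, 15.0]), (-44, [20.0, 19.0, 18.0, 18.0, 15.0]), (-39, [28.0, 23.0, 30.0, 24.0, 27.0, 23.0]), (-34, [27.0, 34.0, 27.0, 28.0, 34.0]), (-29, [35.0, 36.0, 38.0, 34.0, 32.0]), (-24, [40.0, 38.0, 36.0, 38.0, 38.0]), (-19, [45.0, 46.0, 44.0, 44.0, 41.0, 46.0]), (-14, [48.0, 52.0, 7.0, 8.0, 47.0, 50.0]), (-9, [51.0, 49.0, 49.0, 49.0, 53.0, 9.0]), (-4, [8.0, 9.0, 9.0, 8.0, 12.0, 6.0]), (0, [8.0, 8.0, 10.0, 11.0, 8.0, 11.0]), (5, [11.0, 9.0, 12.0]), (10, []), (15
[... 2435 characters left out ...]
 7.0]), (65, [9.0, 8.0, 9.0, 7.0, 10.0, 9.0]), (70, [9.0, 9.0, 8.0])]
cheeks y -0.018 0.019 x -0.066 0.036
cheek x:zmax [(-60, np.float64(30.0)), (-55, np.float64(32.0)), (-50, np.float64(38.0)), (-45, np.float64(44.0)), (-40, np.float64(47.0)), (-35, np.float64(50.0)), (-30, np.float64(58.0)), (-25, np.float64(61.0)), (-20, np.float64(61.0)), (-15, np.float64(56.0)), (-10, np.float64(52.0)), (-5, np.float64(0.0)), (0, np.float64(0.0)), (4, np.float64(0.0)), (9, np.float64(0.0)), (14, np.float64(101.0)), (19, np.float64(107.0)), (24, np.float64(108.0)), (29, np.float64(100.0)), (34, np.float64(97.0)), (39, np.float64(0.0)), (44, np.float64(0.0)), (49, np.float64(0.0)), (54, np.float64(0.0))]
```

Request:
servo_tool(deltas=[-1, 0, -0.78, 0, 0, 0, -1, 0, -0.78, 0, 0, 0, -1, 0, -0.78, 0, 0, 0, -1, 0, -0.78, 0, 0, 0, -1, 0, -0.78, 0, 0, 0, -1, 0, -0.78, 0, 0, 0, -1, 0, -0.78, 0, 0, 0, -1, 0, -0.78, 0, 0, 0, -1, 0, -0.78, 0, 0, 0, -1, 0, -0.78, 0, 0, 0, -1, 0, -0.78, 0, 0, 0, -1, 0, -0.78, 0, 0, 0], grip=1)

```text
time: 1.6
tool_pos: [0.4314, -0.2484, 0.2308]
tool_rot: [0.084, -0.084, 0.702, -0.702]
contact_force: [0.9, 0.3, -1.2]
gripper_width: 0.999
```

Request:
servo_tool(deltas=[-0.86, 0.2, -0.68, 0, 0, 0, -0.86, 0.2, -0.68, 0, 0, 0, -0.86, 0.2, -0.68, 0, 0, 0, -0.86, 0.2, -0.68, 0, 0, 0, -0.86, 0.2, -0.68, 0, 0, 0, -0.86, 0.2, -0.68, 0, 0, 0, -0.86, 0.2, -0.68, 0, 0, 0, -0.86, 0.2, -0.68, 0, 0, 0, -0.86, 0.2, -0.68, 0, 0, 0, -0.86, 0.2, -0.68, 0, 0, 0, 0, 0, 0, 0, 0, 0])

```text
time: 2.98
tool_pos: [0.6336, 0.0109, 0.1698]
tool_rot: [0.084, -0.086, 0.702, -0.702]
contact_force: [-1.6, -0.3, -0.1]
gripper_width: 0.998
```

```bash
cat >> h.py <<'E'
def wcloud(f,s):
    z=f["range_z"];v,u=np.mgrid[0:400,0:640]
    x=(u-f["cx"])/f["fx"];y=(v-f["cy"])/f["fy"];r=np.hypot(x,y)+1e-9;t=np.tan(np.minimum(r,1.4))/r
    P=np.stack([x*t*z,y*t*z,z],-1).reshape(-1,3)
    H=f["hand_eye"];W=(P@H[:3,:3].T+H[:3,3])@Rt(s).T+s["tool_pos"]
    W[z.ravel()==0]=np.nan
    return W.reshape(400,640,3)
def circ(P):return np.round(cv2.minEnclosingCircle((P[:,:2]*1000).astype(np.float32))[0],1)
E
python3 - <<'E'
from h import *
s=manip.state();f=manip.grab_frame("wrist");save("w1",f)
print(f["hand_eye"].round(3).tolist(),f["fx"])
W=wcloud(f,s);d=np.hypot(W[...,0]-.634,W[...,1]-.01)
P=W[(d<.055)&(W[...,2]>.064)&(W[...,2]<.076)];print(len(P),cv2.minAreaRect((P[:,:2]*1000).astype(np.float32)),np.median(P[:,2]))
P=W[(d<.02)&(W[...,2]>.078)&(W[...,2]<.09)];print(len(P),P.mean(0))
plan([.634,.0104,.046])
E
```

```text
[[0.0, 0.958, 0.286, -0.072], [-0.001, -0.286, 0.958, -0.142], [1.0, -0.0, 0.001, 0.001], [0.0, 0.0, 0.0, 1.0]] 309.70691628693146
4208 ((634.10888671875, 9.718608856201172), (64.59566497802734, 65.35204315185547), 14.843935012817383) 0.06965538374863867
407 [0.63506621 0.00935604 0.08335078]
t 3.02 pos [0.6333 0.0099 0.1703] F [ 0.4  0.5 -0.8] w 0.996 q [-0.1   0.12  1.65 -0.    1.38  1.23]
shift units [-0.04  4.14 -0.01]
```

View pics/w1.png

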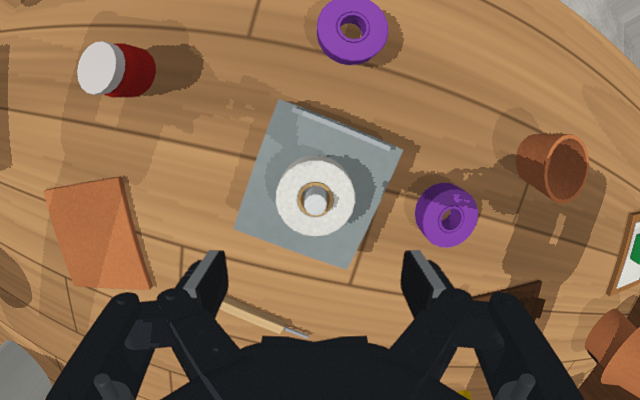

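The picture shows the roll at (316,198), on the spindle at (316,202), and the finger gap is free on both sides. The wrist fit gives (0.634, 0.010) with its top at 0.070, which agrees with the other views. Descend.

Request:
servo_tool(deltas=[0, 0.8, 0, 0, 0, 0, 0, 0.8, 0, 0, 0, 0, 0, 0.8, 0, 0, 0, 0, 0, 0.8, 0, 0, 0, 0, 0, 0.6, 0, 0, 0, 0, 0, 0.35, 0, 0, 0, 0, 0, 0, 0, 0, 0, 0])

```text
time: 3.9
tool_pos: [0.6331, 0.0091, 0.0462]
tool_rot: [0.083, -0.084, 0.702, -0.702]
contact_force: [0.3, -0.6, 0.4]
gripper_width: 0.998
```

Request:
servo_tool(deltas=[0, 0, 0, 0, 0, 0, 0, 0, 0, 0, 0, 0, 0, 0, 0, 0, 0, 0, 0, 0, 0, 0, 0, 0, 0, 0, 0, 0, 0, 0, 0, 0, 0, 0, 0, 0], grip=-1)

```text
time: 4.65
tool_pos: [0.6352, 0.0092, 0.0489]
tool_rot: [-0.085, 0.083, -0.702, 0.702]
contact_force: [0.3, -0.7, 5.5]
gripper_width: 0.741
```

Request:
servo_tool(deltas=[0, -0.3, 0, 0, 0, 0, 0, -0.5, 0, 0, 0, 0, 0, -0.6, 0, 0, 0, 0, 0, -0.6, 0, 0, 0, 0, 0, -0.4, 0, 0, 0, 0, 0, 0, 0, 0, 0, 0])

```text
time: 5.4
tool_pos: [0.6346, 0.0093, 0.1207]
tool_rot: [-0.085, 0.083, -0.702, 0.702]
contact_force: [0.5, -0.3, -1.1]
gripper_width: 0.743
```

Request:
servo_tool(deltas=[0.1, 0, -0.4, 0, 0, 0, 0.2, 0, -0.9, 0, 0, 0, 0.24, 0, -1, 0, 0, 0, 0.24, 0, -1, 0, 0, 0, 0.24, 0, -1, 0, 0, 0, 0.24, 0, -1, 0, 0, 0, 0.24, 0, -1, 0, 0, 0, 0.24, 0, -1, 0, 0, 0, 0.24, 0, -1, 0, 0, 0, 0.24, 0, -0.9, 0, 0, 0, 0.2, 0, -0.65, 0, 0, 0, 0, 0, 0, 0, 0, 0])

```text
time: 6.9
tool_pos: [0.4922, 0.2803, 0.1181]
tool_rot: [-0.084, 0.085, -0.702, 0.702]
contact_force: [-0.4, -0.1, -0.4]
gripper_width: 0.743
```

```bash
python3 - <<'E'
from h import *
s=manip.state();f=manip.grab_frame("wrist");save("w2",f)
plan([.494,.280,.02])
W=wcloud(f,s)
for r in(.02,.028):
  pass
d=np.hypot(W[...,0]-s["tool_pos"][0],W[...,1]-s["tool_pos"][1])
P=W[(d<.05)&(W[...,2]>.09)&(f["image"].min(-1)>150)];print("roll",len(P),np.median(P,0).round(4),P[:,2].min(),P[:,2].max())
E
```

```text
t 6.95 pos [0.4928 0.2796 0.1183] F [-0.9  0.4 -1. ] w 0.735 q [ 0.39  0.01  1.85 -0.    1.28  1.72]
shift units [-0.04  3.28 -0.  ] 
roll 7572 [0.5015 0.2832 0.1389] 0.13634439592714026 0.14116975664313736
```

View pics/w2.png

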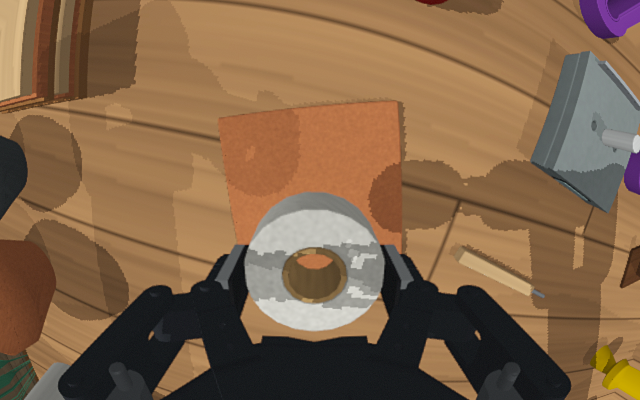

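The roll is held level at (315,262), with its underside at about 0.109, over the tile. Lower and release it.

Request:
servo_tool(deltas=[0, 0.5, 0, 0, 0, 0, 0, 0.8, 0, 0, 0, 0, 0, 0.8, 0, 0, 0, 0, 0, 0.6, 0, 0, 0, 0, 0, 0.35, 0, 0, 0, 0, 0, 0.15, 0, 0, 0, 0, 0, 0.09, 0, 0, 0, 0, 0, 0, 0, 0, 0, 0])

```text
time: 7.95
tool_pos: [0.4939, 0.2796, 0.0207]
tool_rot: [0.084, -0.084, 0.702, -0.702]
contact_force: [-0.1, -0.7, -0.1]
gripper_width: 0.742
```

Request:
servo_tool(deltas=[0, 0, 0, 0, 0, 0, 0, 0, 0, 0, 0, 0, 0, 0, 0, 0, 0, 0, 0, 0, 0, 0, 0, 0], grip=1)

```text
time: 8.45
tool_pos: [0.4935, 0.2795, 0.0203]
tool_rot: [0.084, -0.084, 0.702, -0.702]
contact_force: [0.0, 0.2, -0.3]
gripper_width: 0.998
```

Request:
servo_tool(deltas=[0, -0.4, 0, 0, 0, 0, 0, -0.8, 0, 0, 0, 0, 0, -1, 0, 0, 0, 0, 0, -1, 0, 0, 0, 0, 0, -1, 0, 0, 0, 0, 0, 0, 0, 0, 0, 0])

```text
time: 9.2
tool_pos: [0.4956, 0.2803, 0.1503]
tool_rot: [0.086, -0.081, 0.703, -0.701]
contact_force: [0.2, 0.7, 0.6]
gripper_width: 0.998
```

```bash
python3 - <<'E'
from h import *
s=manip.state();f=manip.grab_frame("wrist")
W=wcloud(f,s);im=f["image"].astype(int)
P=W[(np.hypot(W[...,0]-.494,W[...,1]-.28)<.06)&(W[...,2]>.034)&(W[...,2]<.05)&(im.min(-1)>110)];print("roll",len(P),cv2.minEnclosingCircle((P[:,:2]*1000).astype(np.float32)),np.percentile(P[:,2],[2,50,98]))
# stylus from here
m=(np.hypot(W[...,0]-.455,W[...,1]-.055)<.1)&(W[...,2]>.009)&(W[...,2]<.025)
P=W[m];print(len(P));c=np.median(P,0);u=np.linalg.svd((P-P.mean(0))[:,:2],full_matrices=False)[2][0];l=(P[:,:2]-c[:2])@u
print("stylus",c.round(4),u.round(3),l.min(),l.max())
u=np.array([.21,.978]);Rg=np.c_[np.r_[u,0],[0,0,-1],np.cross(np.r_[u,0],[0,0,-1])]
print(Rg.round(3).tolist());plan([.455,.06,.15],Rg)
E
```

```text
roll 3518 ((493.8705139160156, 278.6846008300781), 33.28617858886719) [0.03771188 0.03963394 0.04102957]
1009
stylus [0.4585 0.0751 0.0137] [0.215 0.977] -0.10475072860311802 0.05333398447367237
[[0.21, 0.0, -0.978], [0.978, 0.0, 0.21], [0.0, -1.0, 0.0]]
t 9.25 pos [0.4944 0.2798 0.148 ] F [-0.3  0.2  0.3] w 0.997 q [ 0.38 -0.02  1.83  0.    1.33  1.72]
shift units [ 3.   -0.08  6.81] turn units [ 4.00e-02  2.02e+01 -2.00e-02]
```

The roll lies flat at (0.494, 0.279) with its top at 0.040, within 1 mm of the tile centre. Next is the stylus.

Request:
servo_tool(deltas=[0.39, 0, 0.88, 0, 0, 0, 0.39, 0, 0.88, 0, 0, 0, 0.39, 0, 0.88, 0, 0, 0, 0.39, 0, 0.88, 0, 0, 0, 0.39, 0, 0.88, 0, 0, 0, 0.39, 0, 0.88, 0, 0, 0, 0.39, 0, 0.88, 0, 0, 0, 0.39, 0, 0.88, 0, 0, 0], grip=0.2)

```text
time: 10.25
tool_pos: [0.4509, 0.0513, 0.1443]
tool_rot: [0.083, -0.085, 0.702, -0.702]
contact_force: [0.3, -0.8, 0.2]
gripper_width: 0.601
```

Request:
servo_tool(deltas=[0, 0, 0, 0, -0.93, 0, 0, 0, 0, 0, -0.93, 0, 0, 0, 0, 0, -0.93, 0, 0, 0, 0, 0, -0.93, 0, 0, 0, 0, 0, -0.93, 0, 0, 0, 0, 0, -0.93, 0, 0, 0, 0, 0, -0.93, 0, 0, 0, 0, 0, -0.93, 0, 0, 0, 0, 0, -0.93, 0, 0, 0, 0, 0, -0.93, 0, 0, 0, 0, 0, -0.93, 0, 0, 0, 0, 0, -0.93, 0])

```text
time: 11.75
tool_pos: [0.4511, 0.0521, 0.1443]
tool_rot: [0.443, -0.445, 0.551, -0.55]
contact_force: [-0.1, 0.3, 0.0]
gripper_width: 0.601
```

```bash
python3 - <<'E'
from h import *
s=manip.state();f=manip.grab_frame("wrist");save("w3",f)
W=wcloud(f,s);im=f["image"].astype(int)
m=(np.hypot(W[...,0]-.455,W[...,1]-.055)<.1)&(W[...,2]>.008)&(W[...,2]<.03)
P=W[m];print(len(P));c=np.median(P,0);u=np.linalg.svd((P-P.mean(0))[:,:2],full_matrices=False)[2][0];u*=np.sign(u[1]);l=(P[:,:2]-c[:2])@u
print("stylus",c.round(4),u.round(4),l.min(),l.max(),np.percentile(P[:,2],[50]))
m=(np.hypot(W[...,0]-.455,W[...,1]-.055)<.12)&(W[...,2]>.0035)&(W[...,2]<.03);P=W[m];l=(P[:,:2]-c[:2])@u;print(l.min(),l.max())
u3=np.r_[u,0];Rg=np.c_[-u3,[0,0,-1],np.cross(-u3,[0,0,-1])]
g=c+u3*(l.min()+.082);g[2]=.005;print(g);plan(g,Rg)
E
```

```text
2008
stylus [0.4565 0.0674 0.0137] [0.2109 0.9775] -0.09897373917287211 0.05888009216388524 [0.013702]
-0.09974330389975906 0.05888009216388524
[0.45277113 0.05010326 0.005     ]
t 11.8 pos [0.4511 0.0522 0.1443] F [-0.6 -0.8  0.2] w 0.602 q [-0.05 -0.3   2.09  0.    1.36  0.16]
shift units [0.05 4.64 0.08] turn units [0.03 0.   0.  ]
```

View pics/w3.png

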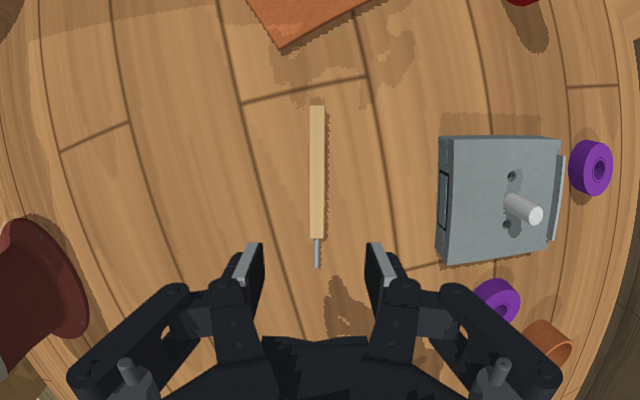

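The stylus lies at (317,105), with its pin at (317,268), parallel to the pads and between them; both recesses are now visible at (512,175) and (507,224). Descend and grip.

Request:
servo_tool(deltas=[0.05, 0.8, 0.08, 0, 0, 0, 0, 0.8, 0, 0, 0, 0, 0, 0.8, 0, 0, 0, 0, 0, 0.8, 0, 0, 0, 0, 0, 0.7, 0, 0, 0, 0, 0, 0.45, 0, 0, 0, 0, 0, 0.25, 0, 0, 0, 0, 0, 0, 0, 0, 0, 0])

```text
time: 12.8
tool_pos: [0.454, 0.0501, 0.0077]
tool_rot: [0.443, -0.443, 0.551, -0.551]
contact_force: [0.4, 0.9, 0.6]
gripper_width: 0.602
```

Request:
servo_tool(deltas=[0, 0, 0, 0, 0, 0, 0, 0, 0, 0, 0, 0, 0, 0, 0, 0, 0, 0, 0, 0, 0, 0, 0, 0, 0, 0, 0, 0, 0, 0], grip=-1)

```text
time: 13.42
tool_pos: [0.4551, 0.0501, 0.0091]
tool_rot: [-0.443, 0.443, -0.551, 0.552]
contact_force: [-0.2, 0.1, 5.0]
gripper_width: 0.134
```

Request:
servo_tool(deltas=[0, -0.3, 0, 0, 0, 0, 0, -0.8, 0, 0, 0, 0, 0, -1, 0, 0, 0, 0, 0, -1, 0, 0, 0, 0, 0, -1, 0, 0, 0, 0, 0, -1, 0, 0, 0, 0, 0, -1, 0, 0, 0, 0, 0, 0, 0, 0, 0, 0])

```text
time: 14.42
tool_pos: [0.4558, 0.0501, 0.194]
tool_rot: [-0.444, 0.441, -0.55, 0.553]
contact_force: [0.1, 0.0, -0.8]
gripper_width: 0.138
```

```bash
python3 - <<'E'
from h import *
s=manip.state();f=manip.grab_frame("wrist");save("w4",f,(200,180,440,360),2.5)
W=wcloud(f,s)
T=(W-s["tool_pos"])@Rt(s)   # tool coords
m=(abs(T[...,2])<.012)&(abs(T[...,1])<.03)&(abs(T[...,0])<.13)
P=T[m];print(len(P));
for lo in np.arange(-.13,.13,.01):
    k=(P[:,0]>=lo)&(P[:,0]<lo+.01)
    if k.sum()>2:print(round(lo,2),k.sum(),P[k].mean(0).round(4),P[k][:,0].min().round(4),P[k][:,0].max().round(4), P[k][:,1].min().round(4))
rx=np.array([np.cos(np.deg2rad(110.2)),np.sin(np.deg2rad(110.2)),0]);z=np.array([0,0,1.])
e=(rx+z)/2**.5;y=(rx-z)/2**.5
Rg=np.c_[-e,y,np.cross(-e,y)];print(np.linalg.det(Rg));plan(s["tool_pos"],Rg)
E
```

```text
7383
-0.08 507 [-0.0737 -0.0044 -0.0001] -0.0772 -0.0703 -0.0064
-0.07 697 [-0.065  -0.0044 -0.0002] -0.0699 -0.06 -0.0065
-0.06 655 [-0.0549 -0.0045 -0.0001] -0.06 -0.05 -0.0069
-0.05 640 [-0.045  -0.0045 -0.0001] -0.05 -0.04 -0.0067
-0.04 611 [-0.0351 -0.0045  0.0001] -0.04 -0.03 -0.0066
-0.03 580 [-0.025  -0.0045  0.0002] -0.03 -0.0201 -0.0066
-0.02 867 [-0.0133 -0.0093  0.0001] -0.02 -0.01 -0.03
-0.01 925 [-0.0071 -0.0113 -0.    ] -0.01 -0.0 -0.0299
-0.0 490 [ 0.005  -0.0071  0.    ] 0.0 0.0099 -0.0244
0.01 391 [ 0.0147 -0.0056  0.0003] 0.01 0.02 -0.0256
0.02 372 [ 0.0251 -0.0046  0.0003] 0.02 0.03 -0.0063
0.03 346 [ 0.0348 -0.0046  0.0005] 0.03 0.0399 -0.0058
0.04 209 [ 0.0432 -0.0046  0.0004] 0.04 0.0468 -0.006
0.05 88 [0.0552 0.0002 0.0004] 0.0504 0.0598 -0.0013
0.06 5 [0.0603 0.0009 0.0004] 0.06 0.0607 0.0003
0.9999999999999997
t 14.47 pos [0.4547 0.0501 0.1919] F [-0.1 -0.1 -0.8] w 0.134 q [-0.05 -0.34  2.03 -0.    1.45  0.16]
shift units [-0.01 -0.07  0.04] turn units [-2.26 -5.39  7.64]
```

Request:
servo_tool(deltas=[0.94, -0.24, 0.39, 0, 0, 0, 0.94, -0.24, 0.39, 0, 0, 0, 0.94, -0.24, 0.39, 0, 0, 0, 0.94, -0.24, 0.39, 0, 0, 0, 0.94, -0.24, 0.39, 0, 0, 0, 0.94, -0.24, 0.39, 0, 0, 0, 0.94, -0.24, 0.39, 0, 0, 0, 0.94, -0.24, 0.39, 0, 0, 0, 0, 0, 0, 0, 0, 0])

```text
time: 15.6
tool_pos: [0.4966, -0.1915, 0.247]
tool_rot: [0.442, -0.443, 0.553, -0.551]
contact_force: [0.2, 0.4, 0.1]
gripper_width: 0.135
```

```bash
python3 - <<'E'
from h import *
s=manip.state();f=manip.grab_frame("wrist");save("w5",f)
W=wcloud(f,s)
Q=W.reshape(-1,3);Q=Q[~np.isnan(Q[:,0])]
k=(np.hypot(Q[:,0]-.52,Q[:,1]+.291)<.085)&(Q[:,2]>.0055)&(Q[:,2]<.0105)
r=cv2.minAreaRect((Q[k,:2]*1000).astype(np.float32));print("base",k.sum(),r,np.median(Q[k,2]))
c=np.array([.5185,-.292]);th=np.deg2rad(110.2);rx=np.array([np.cos(th),np.sin(th)]);ry=np.array([-rx[1],rx[0]])
q=np.c_[(Q[:,:2]-c)@rx,(Q[:,:2]-c)@ry,Q[:,2]]
q=q[(abs(q[:,0])<.08)&(abs(q[:,1])<.045)]
for x in np.arange(-.07,.06,.005):
    a=q[abs(q[:,0]-x)<.0015]; fl=a[(abs(a[:,1])<.006)&(a[:,2]>.014)]
    # cheeks: above floor line
    ch=a[a[:,2]>x+.070]; 
    print(int(round(x*1000)),"floor",(np.median(fl[:,2])*1000).round(1) if len(fl) else None,len(fl),"cheek zmax",(ch[:,2].max()*1000).round(1) if len(ch) else None,"y",np.percentile(ch[:,1]*1000,[0,100]).round(1) if len(ch) else None)
h=q[(q[:,2]>.035)];t=h[(h[:,2]>h[:,0]+.072)];print("cheek tops y hist",np.histogram(t[:,1]*1000,np.arange(-24,25,2)))
plan([.5,-.2,.25])
E
```

```text
base 1840 ((518.5343627929688, -290.6029052734375), (70.54618072509766, 140.5503387451172), 20.16485023498535) 0.007829660798842439
-70 floor None 0 cheek zmax 7.2 y [-44.4 -22.1]
-65 floor 29.0 3 cheek zmax 29.5 y [-33.9   2.5]
-60 floor 27.4 28 cheek zmax 30.7 y [-15.5   7. ]
-55 floor 22.4 28 cheek zmax 29.1 y [-15.6  10.9]
-50 floor 18.2 20 cheek zmax 34.8 y [-15.5   0.5]
-45 floor 21.3 8 cheek zmax 39.7 y [-15.6  -9.3]
-40 floor 27.2 5 cheek zmax 44.2 y [-16.4 -10.4]
-35 floor 31.6 8 cheek zmax 49.4 y [-16.4 -11.6]
-30 floor 36.6 5 cheek zmax 53.8 y [-16.6 -11.7]
-25 floor 40.5 5 cheek zmax 59.9 y [-15.6 -12.2]
-20 floor 46.2 6 cheek zmax 59.9 y [-15.6  -9.7]
-15 floor 50.7 6 cheek zmax 56.9 y [-14.9 -10. ]
-10 floor 50.1 3 cheek zmax None y None
-5 floor None 0 cheek zmax None y None
0 floor None 0 cheek zmax None y None
5 floor None 0 cheek zmax None y None
10 floor None 0 cheek zmax None y None
15 floor None 0 cheek zmax None y None
20 floor None 0 cheek zmax 105.3 y [-16.4 -10.9]
25 floor 92.3 4 cheek zmax 107.2 y [-16.4 -10. ]
30 floor 96.4 8 cheek zmax 101.6 y [-16.  -11.1]
35 floor 56.0 212 cheek zmax None y None
40 floor None 0 cheek zmax None y None
45 floor None 0 cheek zmax None y None
50 floor None 0 cheek zmax 247.4 y [15.4 19.1]
55 floor None 0 cheek zmax 248.2 y [12.8 19. ]
cheek tops y hist (array([  0,   0,   0,   9,  52,  36,  40,   5,   9,  36,  46,  66,  77,
        90, 103,  97,  85,  52,  53,  48,  30,   9,   0,   0]), array([-24, -22, -20, -18, -16, -14, -12, -10,  -8,  -6,  -4,  -2,   0,
         2,   4,   6,   8,  10,  12,  14,  16,  18,  20,  22,  24]))
t 15.65 pos [ 0.4964 -0.1904  0.2467] F [ 0.5 -0.4 -0.8] w 0.137 q [-0.51 -0.18  1.81  0.    1.52 -0.29]
shift units [ 0.29 -0.11  0.19]
```

View pics/w5.png

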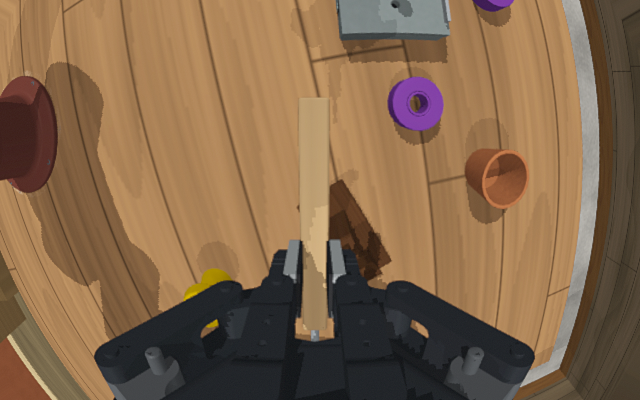

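The stylus is held straight at (315,100)–(315,335), with the rest at (350,225) behind it. Rest base from the wrist: (0.5185, −0.2906), 70.5×140.5 mm, in line with the text. Now tilt the stylus to the rest's attitude.

Request:
servo_tool(deltas=[0, 0, 0, -0.226, -0.539, 0.764, 0, 0, 0, -0.226, -0.539, 0.764, 0, 0, 0, -0.226, -0.539, 0.764, 0, 0, 0, -0.226, -0.539, 0.764, 0, 0, 0, -0.226, -0.539, 0.764, 0, 0, 0, -0.226, -0.539, 0.764, 0, 0, 0, -0.226, -0.539, 0.764, 0, 0, 0, -0.226, -0.539, 0.764, 0, 0, 0, -0.226, -0.539, 0.764, 0, 0, 0, -0.226, -0.539, 0.764, 0, 0, 0, 0, 0, 0])

```text
time: 17.02
tool_pos: [0.4967, -0.1893, 0.2463]
tool_rot: [0.689, -0.381, 0.598, -0.15]
contact_force: [-0.4, -0.7, -0.5]
gripper_width: 0.136
```

```bash
cat >> h.py <<'E'
RX=np.array([np.cos(np.deg2rad(110.2)),np.sin(np.deg2rad(110.2)),0]);Z=np.array([0,0,1.])
E=(RX+Z)/2**.5;Y=(RX-Z)/2**.5
LOW=np.array([.519,-.2912,0])-.0527*RX+.0228*Z
RG=np.c_[-E,Y,np.cross(-E,Y)]
E
python3 - <<'E'
from h import *
print(LOW)
g=LOW+E*(.082+.006)-Y*.0023;print(g)
plan(g-.07*Y,RG);plan(g,RG)
E
```

```text
[ 0.53719722 -0.34065858  0.0228    ]
[ 0.51627247 -0.2837868   0.08665174]
t 17.02 pos [ 0.4967 -0.1893  0.2463] F [-0.4 -0.7 -0.5] w 0.136 q [-0.69  0.22  1.54  0.41  2.06 -0.98]
shift units [ 6.01 -0.85 -0.46] turn units [ 0.04 -0.03 -0.04]
t 17.02 pos [ 0.4967 -0.1893  0.2463] F [-0.4 -0.7 -0.5] w 0.136 q [-0.69  0.22  1.54  0.41  2.06 -0.98]
shift units [ 6.02  1.49 -0.45] turn units [ 0.04 -0.03 -0.04]
```

Request:
servo_tool(deltas=[0.75, -0.11, -0.06, 0, 0, 0, 0.75, -0.11, -0.06, 0, 0, 0, 0.75, -0.11, -0.06, 0, 0, 0, 0.75, -0.11, -0.06, 0, 0, 0, 0.75, -0.11, -0.06, 0, 0, 0, 0.75, -0.11, -0.06, 0, 0, 0, 0.75, -0.11, -0.06, 0, 0, 0, 0.75, -0.11, -0.06, 0, 0, 0, 0, 0, 0, 0, 0, 0])

```text
time: 18.15
tool_pos: [0.5334, -0.3317, 0.1387]
tool_rot: [0.689, -0.381, 0.597, -0.151]
contact_force: [-0.1, 0.5, 0.1]
gripper_width: 0.135
```

```bash
python3 - <<'E'
from h import *
g=LOW+E*(.082+.006)-Y*.0023
plan(g,RG)
s=manip.state();f=manip.grab_frame("wrist");save("w6",f,(180,150,460,360),2.5)
W=wcloud(f,s);Q=W.reshape(-1,3);Q=Q[~np.isnan(Q[:,0])]
k=(np.hypot(Q[:,0]-.52,Q[:,1]+.291)<.085)&(Q[:,2]>.0055)&(Q[:,2]<.0105)
print("base",k.sum(),cv2.minAreaRect((Q[k,:2]*1000).astype(np.float32)))
E
```

```text
t 18.15 pos [ 0.5334 -0.3317  0.1387] F [-0.1  0.5  0.1] w 0.135 q [-0.8   0.57  1.28  0.32  2.01 -1.13]
shift units [0.03 2.43 0.02] turn units [ 0.02 -0.03 -0.02]
base 1791 ((518.2051391601562, -291.93951416015625), (70.2476806640625, 137.9771270751953), 19.802104949951172)
```

View pics/w6.png

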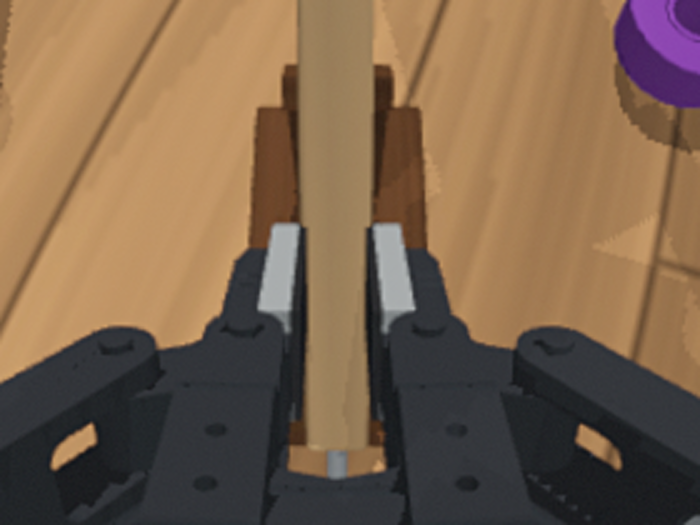

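The stylus (centre x≈337) is lined up with the upper cradle (x 285–393, centre 339) and the base (x≈338). Lower it in.

Request:
servo_tool(deltas=[0.03, 0.5, 0.02, 0, 0, 0, 0, 0.6, 0, 0, 0, 0, 0, 0.5, 0, 0, 0, 0, 0, 0.35, 0, 0, 0, 0, 0, 0.25, 0, 0, 0, 0, 0, 0.15, 0, 0, 0, 0, 0, 0, 0, 0, 0, 0])

```text
time: 19.08
tool_pos: [0.5172, -0.2858, 0.0895]
tool_rot: [0.69, -0.381, 0.597, -0.151]
contact_force: [0.0, -0.1, 0.5]
gripper_width: 0.132
```

```bash
python3 - <<'E'
from h import *
g=LOW+E*(.082+.006)-Y*.0023
plan(g,RG)
E
```

```text
t 19.07 pos [ 0.5172 -0.2858  0.0895] F [ 0.  -0.1  0.5] w 0.132 q [-0.78  0.54  1.42  0.32  1.91 -1.14]
shift units [ 0.01  0.12 -0.  ] turn units [ 0.02 -0.01 -0.01]
```

Request:
servo_tool(deltas=[0, 0.06, 0, 0, 0, 0, 0, 0.05, 0, 0, 0, 0, 0, 0, 0, 0, 0, 0])

```text
time: 19.45
tool_pos: [0.5164, -0.2837, 0.0872]
tool_rot: [0.69, -0.381, 0.597, -0.151]
contact_force: [0.5, 1.0, 0.3]
gripper_width: 0.134
```

Request:
servo_tool(deltas=[0, 0, 0, 0, 0, 0, 0, 0, 0, 0, 0, 0, 0, 0, 0, 0, 0, 0], grip=-0.1)

```text
time: 19.82
tool_pos: [0.5164, -0.2837, 0.0873]
tool_rot: [0.69, -0.381, 0.596, -0.151]
contact_force: [0.8, 1.0, 0.2]
gripper_width: 0.453
```

Request:
servo_tool(deltas=[0, 0, 0, 0, 0, 0, 0, -0.3, 0, 0, 0, 0, 0, -0.8, 0, 0, 0, 0, 0, -1, 0, 0, 0, 0, 0, -1, 0, 0, 0, 0, 0, -1, 0, 0, 0, 0, 0, -0.5, 0, 0, 0, 0, 0, 0, 0, 0, 0, 0])

```text
time: 20.82
tool_pos: [0.5507, -0.3761, 0.1855]
tool_rot: [0.69, -0.381, 0.596, -0.152]
contact_force: [0.1, 0.8, -0.3]
gripper_width: 0.446
```

```bash
cat >> h.py <<'E'
def styl(W,im):
    # light-wood handle points near the rest axis, expressed along E and across
    D=W-LOW; s=D@E; n=-(D@Y); l=D@np.cross(-E,Y)
    return s,n,l
E
python3 - <<'E'
from h import *
s=manip.state();f=manip.grab_frame("wrist");save("w7",f)
W=wcloud(f,s);im=f["image"].astype(int)
a,n,l=styl(W,im);m=(abs(l)<.02)&(n>-.01)&(n<.025)&(a>-.02)&(a<.18)&(im.sum(-1)>330)
print(m.sum(),"s range",a[m].min(),a[m].max())
for lo in np.arange(0,.18,.01):
    k=m&(a>=lo)&(a<lo+.01)
    if k.sum()>5:print(round(lo,2),k.sum(),"n",np.percentile(n[k],[5,50,95]).round(4),"l",np.percentile(l[k],[2,50,98]).round(4),a[k].max().round(4))
plan(LOW)
E
```

```text
2069 s range -0.002537154619054919 0.1579669143751348
0.0 32 n [0.0022 0.003  0.0038] l [-0.0013  0.0003  0.0018] 0.0099
0.01 34 n [0.0018 0.003  0.0037] l [-0.0013  0.0003  0.0018] 0.0197
0.02 36 n [0.002  0.003  0.0043] l [-0.0012  0.0003  0.0018] 0.0299
0.03 87 n [0.0062 0.0075 0.0083] l [-0.0061  0.0008  0.0066] 0.04
0.04 137 n [0.0067 0.0076 0.0088] l [-0.006  -0.0002  0.0066] 0.0497
0.05 145 n [0.0065 0.0076 0.0087] l [-0.0069 -0.0002  0.0065] 0.06
0.06 148 n [0.0067 0.0077 0.0087] l [-0.0068 -0.0002  0.0065] 0.07
0.07 143 n [0.0066 0.0076 0.0087] l [-0.0067 -0.0002  0.0055] 0.08
0.08 141 n [0.0063 0.0076 0.0088] l [-0.0067 -0.0011  0.0054] 0.0899
0.09 157 n [0.0063 0.0075 0.0087] l [-0.0074 -0.0011  0.0054] 0.0999
0.1 162 n [0.006  0.0076 0.0089] l [-0.0074 -0.001   0.0155] 0.1099
0.11 166 n [0.0061 0.0076 0.0087] l [-0.0074 -0.001   0.0053] 0.12
0.12 171 n [0.006  0.0076 0.0087] l [-0.0082 -0.001   0.0053] 0.1294
0.13 174 n [0.0063 0.0075 0.0088] l [-0.0081 -0.001   0.0053] 0.14
0.14 189 n [0.0062 0.0076 0.0088] l [-0.0081 -0.0018  0.0053] 0.1499
0.15 141 n [0.0052 0.0074 0.0085] l [-0.008  -0.0018  0.0053] 0.158
t 20.88 pos [ 0.5503 -0.3752  0.1844] F [-0.8 -0.2 -0.7] w 0.447 q [-0.82  0.62  1.13  0.32  2.12 -1.11]
shift units [ 2.94  4.68 -0.  ]
```

View pics/w7.png

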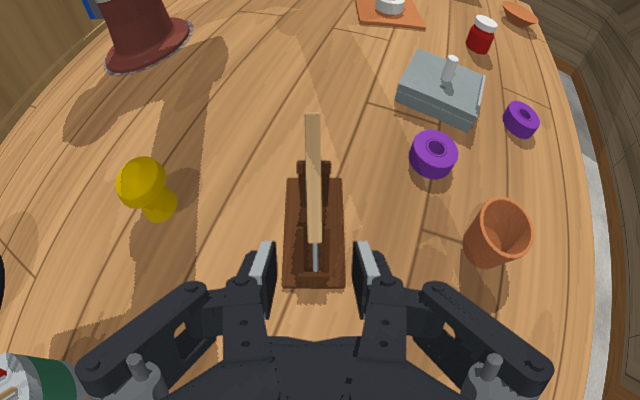

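The stylus lies home in the rest at (313,115)–(315,270): tip within 3 mm of the stop, end at 158 mm. Now swing round to take it by its top end.

Request:
servo_tool(deltas=[-0.8, -0.2, 0, 0, 0, 0, -1, -0.2, 0, 0, 0, -0.6, -1, -0.2, 0, 0, 0, -1, -1, 0, 0, 0, 0, -1, -1, 0, 0, 0, 0, -1, 0, 0, 0, 0, 0, -1, 0, 0, 0, 0, 0, -1, 0, 0, 0, 0, 0, -1, 0, 0, 0, 0, 0, -1, 0, 0, 0, 0, 0, -1, 0, 0, 0, 0, 0, -1, 0, 0, 0, 0, 0, -1])

```text
time: 22.38
tool_pos: [0.5159, -0.2819, 0.2868]
tool_rot: [-0.518, 0.631, -0.322, 0.479]
contact_force: [-0.4, -0.2, -0.5]
gripper_width: 0.448
```

```bash
cat >> h.py <<'E'
L=np.cross(-E,Y); RG2=np.c_[np.cross(-E,L),-E,L]
E
python3 - <<'E'
from h import *
plan(LOW+.215*E,RG2)
E
```

```text
t 22.38 pos [ 0.5159 -0.2819  0.2868] F [-0.4 -0.2 -0.5] w 0.448 q [-0.54 -0.19  1.77 -0.18  1.35 -0.88]
shift units [-3.88  2.78  0.01] turn units [ 0.02  0.03 -5.11]
```

Request:
servo_tool(deltas=[0, 0, 0, 0, 0, -0.85, 0, 0, 0, 0, 0, -0.85, 0, 0, 0, 0, 0, -0.85, 0, 0, 0, 0, 0, -0.85, 0, 0, 0, 0, 0, -0.85, 0, 0, 0, 0, 0, -0.85, 0, 0, 0, 0, 0, 0])

```text
time: 23.25
tool_pos: [0.5153, -0.2811, 0.2848]
tool_rot: [-0.382, 0.692, -0.154, 0.592]
contact_force: [0.0, -0.5, -0.2]
gripper_width: 0.447
```

```bash
python3 - <<'E'
from h import *
plan(LOW+.215*E,RG2)
s=manip.state();f=manip.grab_frame("wrist")
W=wcloud(f,s);im=f["image"].astype(int)
a,n,l=styl(W,im);m=(abs(l)<.02)&(n>-.01)&(n<.025)&(a>-.02)&(a<.18)&(im.sum(-1)>330)
for lo in np.arange(.05,.18,.01):
    k=m&(a>=lo)&(a<lo+.01)
    if k.sum()>5:print(round(lo,2),k.sum(),"n",np.percentile(n[k],[5,50,95]).round(4),"l",np.percentile(l[k],[2,50,98]).round(4),a[k].max().round(4))
E
```

```text
t 23.25 pos [ 0.5153 -0.2811  0.2848] F [ 0.  -0.5 -0.2] w 0.447 q [-0.37 -0.35  2.02 -0.67  1.01 -0.5 ]
shift units [-4.68  0.53  0.03] turn units [ 0.03  0.06 -0.06]
0.05 24 n [0.0078 0.008  0.0082] l [-0.0063 -0.0007  0.0063] 0.06
0.06 31 n [0.0075 0.0079 0.0082] l [-0.0066  0.0003  0.0061] 0.0698
0.07 29 n [0.0071 0.0078 0.0081] l [-0.0068  0.0002  0.0059] 0.0797
0.08 31 n [0.0069 0.0078 0.008 ] l [-0.0066 -0.0007  0.0056] 0.09
0.09 40 n [0.0071 0.0076 0.0078] l [-0.0069 -0.0007  0.0054] 0.0999
0.1 41 n [-0.0058  0.0075  0.0078] l [-0.0075 -0.0007  0.006 ] 0.11
0.11 42 n [-0.0089  0.0074  0.0081] l [-0.0108 -0.0007  0.0058] 0.1198
0.12 48 n [0.0076 0.0081 0.0084] l [-0.0078 -0.0011  0.0055] 0.1285
0.13 67 n [0.0073 0.0078 0.0081] l [-0.0076 -0.0015  0.0046] 0.1399
0.14 54 n [0.007  0.0076 0.008 ] l [-0.008  -0.0015  0.0042] 0.1482
0.15 403 n [-0.0051  0.0019  0.008 ] l [-0.0084 -0.0021  0.0047] 0.1595
```

Request:
servo_tool(deltas=[-0.78, 0.09, 0, 0, 0, 0, -0.78, 0.09, 0, 0, 0, 0, -0.78, 0.09, 0, 0, 0, 0, -0.78, 0.09, 0, 0, 0, 0, -0.78, 0.09, 0, 0, 0, 0, -0.78, 0.09, 0, 0, 0, 0, 0, 0, 0, 0, 0, 0])

```text
time: 24.18
tool_pos: [0.485, -0.1999, 0.176]
tool_rot: [-0.382, 0.692, -0.154, 0.593]
contact_force: [-0.2, -0.4, -0.4]
gripper_width: 0.445
```

```bash
python3 - <<'E'
from h import *
plan(LOW+.124*E-.0007*Y-.0013*L,RG2)
E
```

```text
t 24.18 pos [ 0.485  -0.1999  0.176 ] F [-0.2 -0.4 -0.4] w 0.445 q [-0.21 -0.35  2.21 -0.8   0.98 -0.21]
shift units [-0.04  3.02 -0.02] turn units [ 0.03  0.04 -0.05]
```

Request:
servo_tool(deltas=[-0.04, 0.6, -0.02, 0, 0, 0, 0, 0.8, 0, 0, 0, 0, 0, 0.7, 0, 0, 0, 0, 0, 0.5, 0, 0, 0, 0, 0, 0.4, 0, 0, 0, 0, 0, 0, 0, 0, 0, 0])

```text
time: 24.92
tool_pos: [0.5067, -0.2599, 0.1129]
tool_rot: [-0.381, 0.691, -0.153, 0.594]
contact_force: [-0.2, -0.2, -0.2]
gripper_width: 0.448
```

Request:
servo_tool(deltas=[0, 0, 0, 0, 0, 0, 0, 0, 0, 0, 0, 0, 0, 0, 0, 0, 0, 0, 0, 0, 0, 0, 0, 0], grip=-1)

```text
time: 25.42
tool_pos: [0.5072, -0.2593, 0.1139]
tool_rot: [-0.381, 0.691, -0.152, 0.595]
contact_force: [-1.7, 2.8, 3.0]
gripper_width: 0.15
```

```bash
python3 - <<'E'
from h import *
plan(LOW+.124*E-.0007*Y-.0013*L,RG2)
E
```

```text
t 25.43 pos [ 0.5072 -0.2593  0.1139] F [-1.7  2.8  3. ] w 0.15 q [-0.33 -0.17  2.18 -0.88  0.79 -0.15]
shift units [-0.08  0.06 -0.04] turn units [ 0.01  0.02 -0.01]
```

Request:
servo_tool(deltas=[0.2, 0, 0, 0, 0, 0, 0.5, 0, 0, 0, 0, 0, 0.7, -0.2, 0, 0, 0, 0, 0.7, -0.7, 0, 0, 0, 0, 0.7, -0.7, 0, 0, 0, 0, 0.7, -0.7, 0, 0, 0, 0, 0.7, -0.7, 0, 0, 0, 0, 0, 0, 0, 0, 0, 0])

```text
time: 26.42
tool_pos: [0.5173, -0.284, 0.2694]
tool_rot: [-0.381, 0.69, -0.151, 0.597]
contact_force: [-0.0, -0.4, -0.6]
gripper_width: 0.154
```

Request:
servo_tool(deltas=[0, 0, 0, 0, 0, 0.8, 0, 0, 0, 0, 0, 0.8, 0, 0, 0, 0, 0, 0.8, 0, 0, 0, 0, 0, 0.8, 0, 0, 0, 0, 0, 0.8, 0, 0, 0, 0, 0, 0.8, 0, 0, 0, 0, 0, 0.8, 0, 0, 0, 0, 0, 0.8, 0, 0, 0, 0, 0, 0.8, 0, 0, 0, 0, 0, 0.65, 0, 0, 0, 0, 0, 0])

```text
time: 27.8
tool_pos: [0.5155, -0.2839, 0.2633]
tool_rot: [-0.579, 0.58, -0.407, 0.403]
contact_force: [0.7, 0.1, -0.3]
gripper_width: 0.151
```

```bash
cat >> h.py <<'E'
def intool(f,s,ylo=.02,yhi=.16):
    W=wcloud(f,s);T=(W-s["tool_pos"])@Rt(s)
    m=(abs(T[...,2])<.02)&(abs(T[...,0])<.02)&(T[...,1]>-.02)&(T[...,1]<yhi)
    return T[m],m
E
python3 - <<'E'
from h import *
s=manip.state();f=manip.grab_frame("wrist");save("w8",f)
P,m=intool(f,s)
for lo in np.arange(-.02,.16,.01):
    k=(P[:,1]>=lo)&(P[:,1]<lo+.01)
    if k.sum()>3:print(round(lo,2),k.sum(),"x",np.percentile(P[k,0],[2,50,98]).round(4),"z",np.percentile(P[k,2],[2,50,98]).round(4),P[k,1].max().round(4))
Rv=np.c_[np.cross(-Z,L),-Z,L]
plan([.634,.01,.25],Rv)
E
```

```text
-0.02 787 x [-0.0105 -0.0094 -0.0055] z [-0.019   0.      0.0187] -0.01
-0.01 538 x [-0.0105 -0.0098 -0.0057] z [-0.0183 -0.0004  0.0176] -0.0001
0.0 199 x [-0.0108 -0.0102 -0.0094] z [-0.0071 -0.0004  0.0062] 0.0099
0.01 209 x [-0.0114 -0.0106 -0.0096] z [-0.0071 -0.0004  0.0062] 0.02
0.02 154 x [-0.0117 -0.0112 -0.0102] z [-0.0073 -0.0004  0.0065] 0.03
0.03 133 x [-0.0121 -0.0114 -0.0107] z [-0.0072 -0.0005  0.0062] 0.0399
0.04 118 x [-0.0125 -0.0118 -0.011 ] z [-0.0074 -0.0005  0.0065] 0.05
0.05 98 x [-0.0129 -0.0124 -0.0108] z [-0.0071 -0.0005  0.0062] 0.059
0.06 97 x [-0.0133 -0.0128 -0.0121] z [-0.0067 -0.0005  0.0058] 0.07
0.07 75 x [-0.0139 -0.013  -0.0122] z [-0.0067 -0.0005  0.0057] 0.08
0.08 65 x [-0.0143 -0.0135 -0.0121] z [-0.007   0.0003  0.0061] 0.0899
0.09 15 x [-0.0142 -0.014  -0.0132] z [-0.0059 -0.002   0.004 ] 0.0908
0.11 13 x [-0.011  -0.0099 -0.0095] z [-0.0022 -0.0005  0.0013] 0.1199
0.12 12 x [-0.0111 -0.0105 -0.0095] z [-0.0022 -0.0005  0.0013] 0.125
0.15 60 x [-0.0162 -0.0137 -0.0104] z [-0.0143  0.001   0.0164] 0.1599
t 27.85 pos [ 0.5155 -0.2835  0.2637] F [ 0.2  0.3 -0.6] w 0.153 q [-0.63 -0.05  1.66 -0.    1.53 -0.98]
shift units [-7.82  0.45  7.08] turn units [ 0.04 -0.01 -0.03]
```

View pics/w8.png

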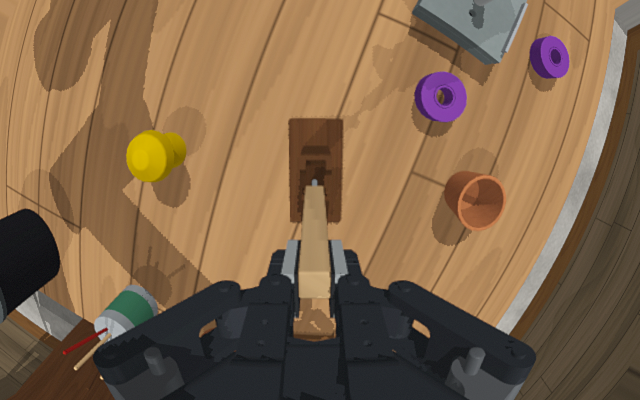

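The stylus hangs pin-down in the grip at (315,185)–(315,290), tilted 0.045 rad, with its tip at tool (−0.008, 0.1255, 0). The recesses show on the deck near (475,12). I'll take out the tilt and hover beside the holder to measure the recesses and the tip in one frame.

Request:
servo_tool(deltas=[-0.88, 0.03, 0.65, 0, 0, -0.45, -0.88, 0.03, 0.65, 0, 0, 0, -0.88, 0.03, 0.65, 0, 0, 0, -0.88, 0.03, 0.65, 0, 0, 0, -0.88, 0.03, 0.65, 0, 0, 0, -0.88, 0.03, 0.65, 0, 0, 0, -0.88, 0.03, 0.65, 0, 0, 0, -0.88, 0.03, 0.65, 0, 0, 0, -0.88, 0.03, 0.65, 0, 0, 0, 0, 0, 0, 0, 0, 0, 0, 0, 0, 0, 0, 0])

```text
time: 29.22
tool_pos: [0.5983, -0.0004, 0.2478]
tool_rot: [-0.57, 0.59, -0.392, 0.416]
contact_force: [-0.0, -0.8, -0.3]
gripper_width: 0.15
```

```bash
cat >> h.py <<'E'
def axisfit(f,s):
    P,_=intool(f,s);k=(P[:,1]>.005)&(P[:,1]<.085)&(abs(P[:,2])<.005)&(P[:,0]<0);p=np.polyfit(P[k,1],P[k,0],1)
    h=P[(abs(P[:,2])<.009)&(P[:,1]<.1)&(P[:,0]<0)]
    kz=(P[:,1]>.005)&(P[:,1]<.085)&(P[:,0]<0)&(abs(P[:,2])<.009);pz=np.polyfit(P[kz,1],P[kz,2],1)
    ye=.1255;pin=P[(P[:,1]>.095)&(P[:,1]<.13)&(abs(P[:,2])<.005)]
    tip=np.array([np.polyval(p,ye)+.007,ye,np.polyval(pz,ye)]);return p,pz,h[:,1].max(),pin,tip
def holes(f,s,c=(.634,.01)):
    # rays onto plane z=.04
    u,v=np.meshgrid(np.arange(640),np.arange(400));x=(u-f["cx"])/f["fx"];y=(v-f["cy"])/f["fy"];r=np.hypot(x,y)+1e-9
    D=np.stack([np.sin(r)*x/r,np.sin(r)*y/r,np.cos(r)],-1);H=f["hand_eye"];M=Rt(s)
    o=M@H[:3,3]+s["tool_pos"];D=D@(M@H[:3,:3]).T;t=(.04-o[2])/D[...,2];G=o+D*t[...,None]
    return G
E
python3 - <<'E'
from h import *
s=manip.state();f=manip.grab_frame("wrist");save("w9",f)
p,pz,he,pin,tip=axisfit(f,s);print("p",p,pz,"handle to",he,"pin",pin.mean(0) if len(pin) else None,pin[:,1].max() if len(pin) else None)
M=Rt(s);print("tip",tip,"world",M@tip+s["tool_pos"],"axis world",M@np.array([p[0],1,pz[0]]))
G=holes(f,s);im=f["image"].astype(int)
yf=np.array([.1362,.9907]);xf=np.array([.9907,-.1362])
for sg in(1,-1):
    c=np.array([.6345,.0098])+sg*.024*yf;d=np.hypot(G[...,0]-c[0],G[...,1]-c[1])
    m=(d<.010)&(im.sum(-1)<150);print(sg,"guess",c,"n",m.sum(),"centroid",G[m].mean(0)[:2] if m.any() else None,"px",np.argwhere(m).mean(0) if m.any() else None, np.percentile(im.sum(-1)[d<.01],[0,10,50]))
W=wcloud(f,s);P=W[(np.hypot(W[...,0]-.634,W[...,1]-.01)<.02)&(W[...,2]>.079)&(W[...,2]<.09)];print("spindle",len(P),P.mean(0))
k=(W[...,2]>.036)&(W[...,2]<.044)&(np.hypot(W[...,0]-.634,W[...,1]-.01)<.1);print(cv2.minAreaRect((W[k][:,:2]*1000).astype(np.float32)))
plan([.634,.01,.25])
E
```

```text
p [-0.0417856  -0.01009481] [-0.0003029  -0.00044697] handle to 0.09133946333385433 pin [-0.01028252  0.11782478 -0.00046889] 0.12697452410687585
tip [-0.0083389   0.1255     -0.00048499] world [0.59651177 0.00193899 0.12205922] axis world [-0.00233595 -0.00325313 -1.00086467]
1 guess [0.6377688 0.0335768] n 28 centroid [0.63629215 0.03378992] px [148.64285714 356.71428571] [ 38.  126.2 374. ]
-1 guess [ 0.6312312 -0.0139768] n 22 centroid [ 0.62981353 -0.01330079] px [183.86363636 336.45454545] [ 40.  150.2 291. ]
spindle 231 [0.63331716 0.010022   0.08341368]
((634.0692749023438, 9.331024169921875), (121.023681640625, 130.830810546875), 82.17805480957031)
t 29.27 pos [ 0.5984 -0.0008  0.248 ] F [ 0.2  0.2 -0.6] w 0.154 q [-0.11 -0.03  1.67 -0.04  1.49 -0.46]
shift units [ 0.08 -0.07  1.24]
```

View pics/w9.png

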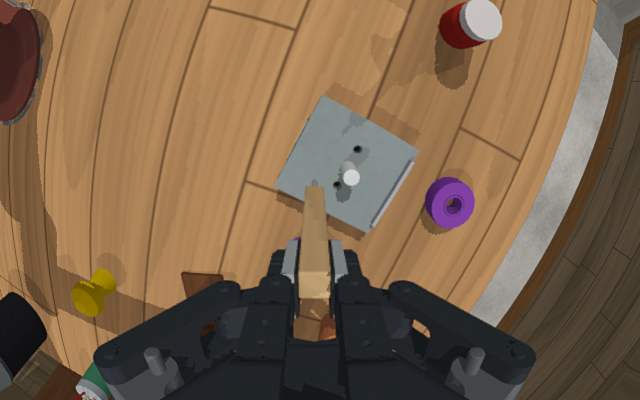

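The stylus tip is over (315,190), the spindle top at (352,178), and the two recesses are dark spots at (357,149) for a (+y side) and (336,184) for b; centres are about (0.6368, 0.0337) and (0.6302, −0.0139), 47.5 mm apart (48 nominal). Go above recess a.

Request:
servo_tool(deltas=[-0.18, -0.01, 0.54, 0, 0, 0, -0.18, -0.01, 0.55, 0, 0, 0, -0.17, 0, 0.54, 0, 0, 0, -0.02, 0.45, 0, 0, 0, 0, -0.02, 0.5, 0, 0, 0, 0, -0.02, 0.5, 0, 0, 0, 0, -0.02, 0.5, 0, 0, 0, 0, -0.02, 0.3, 0, 0, 0, 0, 0, 0, 0, 0, 0, 0, 0, 0, 0, 0, 0, 0])

```text
time: 30.52
tool_pos: [0.6394, 0.0314, 0.1813]
tool_rot: [-0.571, 0.589, -0.392, 0.417]
contact_force: [-0.4, -0.1, -0.5]
gripper_width: 0.153
```

```bash
cat > tip.py <<'E'
from h import *
import sys
tgt=np.array(eval(sys.argv[1]))
s=manip.state();M=Rt(s);t0=M@np.array([-.0081,.1263,-.0005])+s["tool_pos"]
f=manip.grab_frame("wrist");save(sys.argv[2],f,(240,120,420,255),4)
p,pz,he,pin,tip=axisfit(f,s)
print("fit tip",tip,"pin",(pin.mean(0)+[.0025,0,0]).round(4),len(pin),"axis w",(M@np.array([p[0],1,pz[0]])).round(3))
G=holes(f,s);im=f["image"].astype(int)
for c in((.6368,.0337),(.6302,-.0139)):
    d=np.hypot(G[...,0]-c[0],G[...,1]-c[1]);m=(d<.008)&(im.sum(-1)<150);print("hole",m.sum(),G[m].mean(0)[:2].round(4) if m.any() else None)
W=wcloud(f,s);P=W[(np.hypot(W[...,0]-.634,W[...,1]-.01)<.02)&(W[...,2]>.079)&(W[...,2]<.09)];print("spindle",len(P),P.mean(0).round(4) if len(P) else None)
k=(W[...,2]>.036)&(W[...,2]<.044)&(np.hypot(W[...,0]-.634,W[...,1]-.01)<.1);print("deck",cv2.minAreaRect((W[k][:,:2]*1000).astype(np.float32)))
print("tip world",t0.round(4),"shift u",(M.T@(tgt-t0)/.03).round(3),"F",s["contact_force"].round(2),"t",s["time"],"down in tool",(M.T@[0,0,-1]).round(3))
E
python3 tip.py "[.6368,.0337,.05]" x1
```

```text
fit tip [-0.00833392  0.1255     -0.00055464] pin [-0.0078  0.1178 -0.0005] 28 axis w [-1.000e-03 -3.000e-03 -1.001e+00]
hole 36 [0.6369 0.0347]
hole 1 [ 0.6282 -0.0138]
spindle 230 [0.6312 0.0097 0.0835]
deck ((633.727294921875, 8.986808776855469), (121.94703674316406, 130.6767578125), 81.91212463378906)
tip world [0.638  0.0336 0.0548] shift u [-0.024  0.158 -0.035] F [-0.42 -0.14 -0.52] t 30.525 down in tool [-0.044  0.999  0.001]
```

Request:
servo_tool(deltas=[-0.02, 0.1, -0.03, 0, 0, 0, -0.01, 0.15, 0, 0, 0, 0, -0.01, 0.15, 0, 0, 0, 0, -0.01, 0.12, 0, 0, 0, 0, 0, 0.08, 0, 0, 0, 0, 0, 0, 0, 0, 0, 0])

```text
time: 31.32
tool_pos: [0.6378, 0.0318, 0.1622]
tool_rot: [-0.57, 0.589, -0.392, 0.416]
contact_force: [-0.2, 0.2, -0.2]
gripper_width: 0.152
```

```bash
python3 tip.py "[.6366,.0336,.030]" x2
```

```text
fit tip [-0.00834641  0.1255     -0.00034742] pin [-0.0119  0.1211 -0.0002] 155 axis w [-1.000e-03 -2.000e-03 -1.001e+00]
hole 9 [0.6382 0.0353]
hole 2 [ 0.6276 -0.0124]
spindle 215 [0.6305 0.0096 0.0835]
deck ((634.0038452148438, 9.047908782958984), (121.5990219116211, 130.72337341308594), 82.14237213134766)
tip world [0.6361 0.034  0.0357] shift u [0.011 0.189 0.012] F [-0.23  0.17 -0.24] t 31.325 down in tool [-0.043  0.999  0.003]
```

View pics/x2.png

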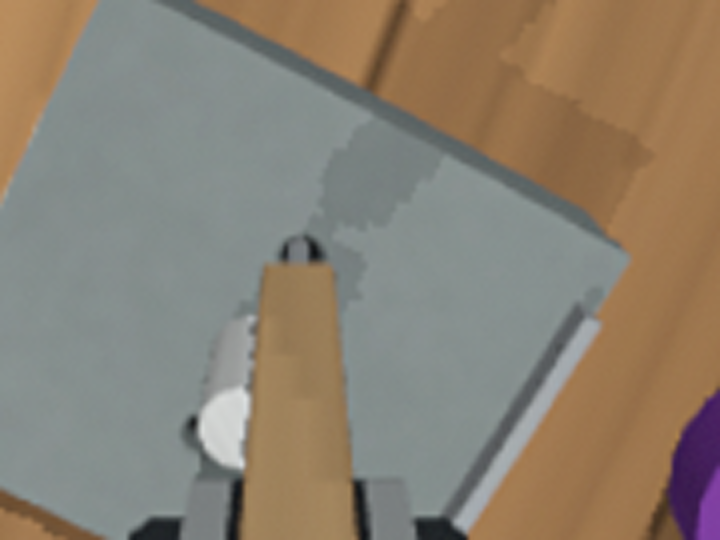

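The pin stands inside recess a: crop (300,250), dark rim on both sides, no contact force. Feel downward in small steps.

Request:
servo_tool(deltas=[0, 0.08, 0, 0, 0, 0, 0, 0.08, 0, 0, 0, 0, 0, 0, 0, 0, 0, 0])

```text
time: 31.75
tool_pos: [0.6378, 0.0316, 0.1573]
tool_rot: [-0.57, 0.589, -0.392, 0.416]
contact_force: [0.1, 0.1, -0.2]
gripper_width: 0.153
```

Request:
servo_tool(deltas=[0, 0.05, 0, 0, 0, 0, 0, 0, 0, 0, 0, 0, 0, 0, 0, 0, 0, 0])

```text
time: 32.12
tool_pos: [0.6381, 0.0316, 0.1565]
tool_rot: [-0.57, 0.589, -0.392, 0.417]
contact_force: [-0.6, -0.1, 0.7]
gripper_width: 0.152
```

Request:
servo_tool(deltas=[0, 0.05, 0, 0, 0, 0, 0, 0, 0, 0, 0, 0, 0, 0, 0, 0, 0, 0])

```text
time: 32.5
tool_pos: [0.6381, 0.0315, 0.155]
tool_rot: [-0.57, 0.589, -0.392, 0.417]
contact_force: [-0.3, 0.4, 1.5]
gripper_width: 0.16
```

```bash
python3 tip.py "[.6366,.0336,.030]" x3 | tail -1
```

```text
tip world [0.6366 0.0337 0.0285] shift u [ 0.005 -0.05   0.   ] F [-0.3   0.44  1.48] t 32.5 down in tool [-0.044  0.999  0.002]
```

Request:
servo_tool(deltas=[0, 0.05, 0, 0, 0, 0, 0, 0, 0, 0, 0, 0, 0, 0, 0, 0, 0, 0])

```text
time: 32.92
tool_pos: [0.6382, 0.0315, 0.1536]
tool_rot: [-0.571, 0.589, -0.392, 0.417]
contact_force: [-1.2, 0.5, 4.3]
gripper_width: 0.156
```

Request:
servo_tool(deltas=[0, 0.05, 0, 0, 0, 0, 0, 0, 0, 0, 0, 0, 0, 0, 0, 0, 0, 0])

```text
time: 33.3
tool_pos: [0.6385, 0.0314, 0.153]
tool_rot: [-0.571, 0.589, -0.392, 0.417]
contact_force: [-1.7, -0.2, 8.0]
gripper_width: 0.159
```

```bash
python3 tip.py "[.6366,.0336,.030]" x4 | tail -1
```

```text
tip world [0.637  0.0335 0.0265] shift u [-0.001 -0.118 -0.011] F [-1.65 -0.15  8.02] t 33.3 down in tool [-0.044  0.999  0.001]
```

Request:
servo_tool(deltas=[0, 0.05, 0, 0, 0, 0, 0, 0, 0, 0, 0, 0, 0, 0, 0, 0, 0, 0])

```text
time: 33.72
tool_pos: [0.6388, 0.0313, 0.1529]
tool_rot: [-0.571, 0.589, -0.392, 0.417]
contact_force: [-3.0, 0.1, 11.8]
gripper_width: 0.157
```

```bash
python3 - <<'E'
from h import *
for i in range(3):
    s=manip.state();f=manip.grab_frame("wrist");p,pz,he,pin,tip=axisfit(f,s)
    P,m=intool(f,s);top=P[(abs(P[:,2])<.006)&(P[:,0]<0)]
    print(s["tool_pos"].round(4),s["contact_force"].round(1),"p",p.round(4),"handle",he.round(4),top[:,1].min().round(4))
W,s0=wcloud(f,s),s;T=(W-s["tool_pos"])@Rt(s);im=f["image"].astype(int)
k=(abs(T[...,2])<.006)&(abs(T[...,0])<.012)&(T[...,1]>-.06)&(T[...,1]<.02)
print("end y",np.percentile(T[k][:,1],[0,1,5]).round(4))
E
```

```text
[0.6388 0.0313 0.1529] [-3.   0.1 11.8] p [-0.0465 -0.0102] handle 0.0897 -0.02
[0.6388 0.0313 0.1529] [-3.1 -0.3 11.3] p [-0.0465 -0.0102] handle 0.0892 -0.02
[0.6388 0.0313 0.1529] [-2.9 -0.5 12.3] p [-0.0463 -0.0102] handle 0.0909 -0.02
end y [-0.0372 -0.0341 -0.0335]
```

After 3.5–4 mm of soft travel it stopped hard: 11.8 N with no further motion, tip at about 0.0264 (the text's bottom is 0.026), no slip in the grip. So recess a holds the button, and it has been held fully down for over 0.3 s. Lift out.

Request:
servo_tool(deltas=[0, -0.1, 0, 0, 0, 0, 0.01, -0.2, 0, 0, 0, 0, 0.01, -0.25, 0, 0, 0, 0, 0.01, -0.3, 0, 0, 0, 0, 0.02, -0.5, 0, 0, 0, 0, 0.03, -0.7, 0, 0, 0, 0, 0.03, -0.8, 0, 0, 0, 0, 0.03, -0.8, 0, 0, 0, 0, 0.02, -0.5, 0, 0, 0, 0, 0, 0, 0, 0, 0, 0])

```text
time: 35.12
tool_pos: [0.6389, 0.032, 0.2773]
tool_rot: [-0.571, 0.589, -0.391, 0.418]
contact_force: [0.4, 0.6, -0.3]
gripper_width: 0.157
```

```bash
python3 - <<'E'
from h import *
s=manip.state();f=manip.grab_frame("wrist");p,pz,he,pin,tip=axisfit(f,s);print(p,pz,he,pin[:,1].max() if len(pin) else 0)
plan([.5155,-.2835,.28])
E
```

```text
[-0.04170358 -0.01007364] [ 0.00026864 -0.00045213] 0.09108396822948366 0.1261164636857903
t 35.17 pos [0.6383 0.032  0.2755] F [ 0.9  0.8 -0.1] w 0.155 q [-0.05  0.06  1.54 -0.04  1.53 -0.4 ]
shift units [ 8.45  0.23 -7.48]
```

Request:
servo_tool(deltas=[0.84, 0.02, -0.75, 0, 0, 0, 0.84, 0.02, -0.75, 0, 0, 0, 0.84, 0.02, -0.75, 0, 0, 0, 0.84, 0.02, -0.75, 0, 0, 0, 0.84, 0.02, -0.75, 0, 0, 0, 0.84, 0.02, -0.75, 0, 0, 0, 0.84, 0.02, -0.75, 0, 0, 0, 0.84, 0.02, -0.75, 0, 0, 0, 0.84, 0.02, -0.75, 0, 0, 0, 0.84, 0.02, -0.75, 0, 0, 0])

```text
time: 36.42
tool_pos: [0.513, -0.2828, 0.2785]
tool_rot: [-0.57, 0.589, -0.393, 0.416]
contact_force: [0.5, 1.2, -0.7]
gripper_width: 0.156
```

Request:
servo_tool(deltas=[0, 0, 0, 0, 0, -0.78, 0, 0, 0, 0, 0, -0.78, 0, 0, 0, 0, 0, -0.78, 0, 0, 0, 0, 0, -0.78, 0, 0, 0, 0, 0, -0.78, 0, 0, 0, 0, 0, -0.78, 0, 0, 0, 0, 0, -0.78, 0, 0, 0, 0, 0, -0.78, 0, 0, 0, 0, 0, -0.78, 0, 0, 0, 0, 0, -0.78, 0, 0, 0, 0, 0, 0])

```text
time: 37.8
tool_pos: [0.5129, -0.2811, 0.2768]
tool_rot: [-0.37, 0.695, -0.14, 0.6]
contact_force: [-0.5, 0.3, -0.4]
gripper_width: 0.156
```

```bash
cat > back.py <<'E'
from h import *
s=manip.state();f=manip.grab_frame("wrist");p,pz,he,pin,tip=axisfit(f,s);tip[1]=.1263
M=Rt(s);print("p",p,pz,"tip tool",tip.round(4))
Ms=R.from_rotvec([0,0,-np.arctan(p[0])]).as_matrix()  # stylus frame in tool
Rg=RG2@Ms.T
d=M@tip+s["tool_pos"]
for nm,off in(("pre",LOW+.006*E-.045*Y),("in",LOW+.006*E-.0005*Y)):
    # TCP target such that tip lands at off with orientation Rg
    print(nm);plan(off-Rg@tip,Rg)
D=d-LOW;print("tip s,n,l",(D@E).round(4),(-D@Y).round(4),(D@L).round(4), "axis", (M@np.array([p[0],1,0])@np.c_[E,-Y,L]).round(4))
E
python3 back.py
```

```text
p [-0.04158881 -0.01054709] [-0.00067624 -0.00042879] tip tool [-0.0088  0.1263 -0.0005]
pre
t 37.85 pos [ 0.5134 -0.2816  0.2782] F [0.1 0.2 0.5] w 0.155 q [-0.36 -0.35  2.05 -0.73  0.98 -0.45]
shift units [-3.01  3.    0.1 ] turn units [ 0.02  0.04 -0.07]
in
t 37.85 pos [ 0.5134 -0.2816  0.2782] F [0.1 0.2 0.5] w 0.155 q [-0.36 -0.35  2.05 -0.73  0.98 -0.45]
shift units [-4.49  2.95  0.1 ] turn units [ 0.02  0.04 -0.07]
tip s,n,l 0.0985 0.1296 -0.0031 axis [-1.0008 -0.0078 -0.0033]
```

Request:
servo_tool(deltas=[-0.6, 0.6, 0.02, 0, 0, -0.07, -0.6, 0.6, 0.02, 0, 0, 0, -0.6, 0.6, 0.02, 0, 0, 0, -0.6, 0.6, 0.02, 0, 0, 0, -0.6, 0.6, 0.02, 0, 0, 0, 0, 0, 0, 0, 0, 0])

```text
time: 38.6
tool_pos: [0.5172, -0.2865, 0.1504]
tool_rot: [-0.367, 0.696, -0.138, 0.602]
contact_force: [0.1, 0.2, -0.7]
gripper_width: 0.153
```

```bash
python3 back.py
```

```text
p [-0.04242197 -0.01051847] [ 0.00036723 -0.000471  ] tip tool [-0.0088  0.1263 -0.0004]
pre
t 38.65 pos [ 0.5182 -0.2868  0.1525] F [-0.8 -0.2  1.1] w 0.154 q [-0.37 -0.19  2.14 -0.89  0.79 -0.2 ]
shift units [-0.1  -0.02 -0.01] turn units [0.03 0.02 0.01]
in
t 38.65 pos [ 0.5182 -0.2868  0.1525] F [-0.8 -0.2  1.1] w 0.154 q [-0.37 -0.19  2.14 -0.89  0.79 -0.2 ]
shift units [-1.58 -0.08 -0.01] turn units [0.03 0.02 0.01]
tip s,n,l 0.0045 0.0458 -0.0012 axis [-1.0009 -0.0013 -0.0049]
```

Request:
servo_tool(deltas=[-0.4, -0.04, 0, 0, 0, 0, -0.4, -0.04, 0, 0, 0, 0, -0.3, 0, 0, 0, 0, 0, -0.2, 0, 0, 0, 0, 0, -0.15, 0, 0, 0, 0, 0, 0, 0, 0, 0, 0, 0, 0, 0, 0, 0, 0, 0])

```text
time: 39.52
tool_pos: [0.508, -0.2575, 0.123]
tool_rot: [-0.367, 0.695, -0.136, 0.604]
contact_force: [-0.2, -0.9, -0.4]
gripper_width: 0.154
```

```bash
python3 back.py
```

```text
p [-0.12296705 -0.0108354 ] [ 0.04486872 -0.00064449] tip tool [-0.0193  0.1263  0.005 ]
pre
t 39.58 pos [ 0.508  -0.2576  0.123 ] F [ 0.2 -0.7 -0.5] w 0.152 q [-0.31 -0.18  2.19 -0.95  0.8  -0.09]
shift units [ 1.34  0.04 -0.21] turn units [ 0.01  0.01 -0.77]
in
t 39.58 pos [ 0.508  -0.2576  0.123 ] F [ 0.2 -0.7 -0.5] w 0.152 q [-0.31 -0.18  2.19 -0.95  0.8  -0.09]
shift units [-0.15 -0.02 -0.21] turn units [ 0.01  0.01 -0.77]
tip s,n,l 0.0061 -0.005 0.0061 axis [-1.0046 -0.0774 -0.0012]
```

The fit now picks up the rest's cheeks, so I go by the earlier grip geometry: about 2.5 mm left, no contact yet.

Request:
servo_tool(deltas=[-0.05, 0, 0, 0, 0, 0, -0.04, 0, 0, 0, 0, 0, 0, 0, 0, 0, 0, 0])

```text
time: 39.95
tool_pos: [0.507, -0.2556, 0.1205]
tool_rot: [-0.367, 0.695, -0.136, 0.603]
contact_force: [0.3, 0.1, -0.7]
gripper_width: 0.153
```

```bash
python3 - <<'E'
from h import *
s=manip.state();M=Rt(s);D=M@[-.0084,.1263,-.0004]+s["tool_pos"]-LOW;H=M@[-.0084+.0417*.16,.1263-.16,-.0004]+s["tool_pos"]-LOW-.16*E
B=np.c_[E,-Y,L];print("tip",(D@B).round(4),"end",(H@B).round(4),s["contact_force"].round(1))
E
```

```text
tip [0.0063 0.0025 0.0005] end [0.0065 0.002  0.0007] [ 0.3  0.1 -0.7]
```

Request:
servo_tool(deltas=[-0.05, 0, 0, 0, 0, 0, -0.02, 0, 0, 0, 0, 0, 0, 0, 0, 0, 0, 0])

```text
time: 40.33
tool_pos: [0.5069, -0.2547, 0.1197]
tool_rot: [-0.367, 0.695, -0.136, 0.604]
contact_force: [0.8, -2.8, 1.1]
gripper_width: 0.153
```

Request:
servo_tool(deltas=[0, 0, 0, 0, 0, 0, 0, 0, 0, 0, 0, 0, 0, 0, 0, 0, 0, 0], grip=-0.2)

```text
time: 40.7
tool_pos: [0.5065, -0.2541, 0.1188]
tool_rot: [-0.367, 0.695, -0.136, 0.603]
contact_force: [0.1, -0.1, -0.7]
gripper_width: 0.4
```

Request:
servo_tool(deltas=[0, 0, 0, 0, 0, 0, 0, -0.2, 0, 0, 0, 0, 0, -0.5, 0, 0, 0, 0, 0, -0.8, 0, 0, 0, 0, 0, -1, 0, 0, 0, 0, 0, -1, 0, 0, 0, 0, 0, -0.7, 0, 0, 0, 0, 0, 0, 0, 0, 0, 0])

```text
time: 41.7
tool_pos: [0.4755, -0.1659, 0.2064]
tool_rot: [-0.368, 0.694, -0.135, 0.604]
contact_force: [0.2, 1.0, -0.3]
gripper_width: 0.405
```

```bash
cat > chk.py <<'E'
from h import *
s=manip.state();print(s["time"],s["contact_force"].round(1),s["gripper_width"])
f=manip.grab_frame("scene");g=manip.grab_frame("top");w=manip.grab_frame("wrist")
for nm,fr,W in(("wrist",w,wcloud(w,s)),("scene",f,cloud(f)),("top",g,cloud(g))):
    im=fr["image"].astype(int);a,n,l=styl(W,im);m=(abs(l)<.012)&(n>0)&(n<.016)&(a>-.01)&(a<.19)&(im.sum(-1)>330)
    print(nm,m.sum(),"s",np.percentile(a[m],[0,100]).round(4) if m.any() else None,"n,l med",np.median(n[m]).round(4),np.median(l[m]).round(4))
    d=np.hypot(W[...,0]-.494,W[...,1]-.279);k=(d<.06)&(W[...,2]>.034)&(W[...,2]<.046)&(im.min(-1)>110);P=W[k]
    if len(P):print("  roll",len(P),cv2.minEnclosingCircle((P[:,:2]*1000).astype(np.float32)),np.median(P[:,2]).round(4))
    for n_,c in(("jar",(.708,.228,.06,.09)),("pot",(.735,-.245,.05,.075)),("mush",(.312,-.322,.075,.1))):
        k=(np.hypot(W[...,0]-c[0],W[...,1]-c[1])<.06)&(W[...,2]>c[2])&(W[...,2]<c[3]);print("  ",n_,np.nanmedian(W[k],0).round(3) if k.any() else None)
E
python3 chk.py; sed 's/f=manip.*/import pickle;g,f=pickle.load(open("f0.pkl","rb"))/; s/("wrist",w,wcloud(w,s)),//' chk.py > chk0.py; echo START; python3 chk0.py
```

```text
41.7 [ 0.2  1.  -0.3] 0.4050649117627545
wrist 171 s [0.1059 0.1622] n,l med 0.004 0.0023
   jar None
   pot [ 0.726 -0.237  0.061]
   mush [ 0.32  -0.319  0.081]
scene 329 s [0.0017 0.1587] n,l med 0.0071 0.0049
  roll 248 ((494.73040771484375, 276.9281921386719), 34.77204132080078) 0.0408
   jar [0.716 0.227 0.075]
   pot [ 0.723 -0.242  0.062]
   mush [ 0.324 -0.33   0.081]
top 123 s [0.0271 0.1641] n,l med 0.0063 -0.0003
  roll 398 ((492.665771484375, 280.39813232421875), 33.35675811767578) 0.0401
   jar [0.706 0.232 0.075]
   pot [ 0.731 -0.244  0.063]
   mush [ 0.312 -0.326  0.081]
START
41.85 [1.  0.3 1. ] 0.40191887791233477
scene 0 s None n,l med nan nan
   jar [0.716 0.227 0.075]
   pot [ 0.726 -0.241  0.062]
   mush [ 0.324 -0.329  0.08 ]
top 0 s None n,l med nan nan
   jar [0.706 0.232 0.075]
   pot [ 0.734 -0.242  0.063]
   mush [ 0.312 -0.327  0.081]
  return _methods._mean(a, axis=axis, dtype=dtype,
  ret = ret.dtype.type(ret / rcount)
```

The stylus is home in the rest (0.002–0.159 m along the axis in the scene view), the roll is flat on the tile, and the bystanders haven't moved. The gripper is clear. Hand in.

```bash
python3 -c "
from plant import manip
print(manip.job_done())"
```

```text
the job is handed in; nothing more can be done
None
```

I finished the job and handed it in at about 42 s of the 72 s allowed; `job_done()` gives no verdict.

- **Roll:** The white roll lies flat on the tile, about 2 mm or less from its centre in all the views, with its top at 0.040 m.
- **Reset button:** I stood the stylus in the rest, took it again by its top end and pushed in recess a (the +y side). The pin went about 4 mm against a soft force, then stopped hard, with the tip at about 0.0264 m (0.026 is fully down). Full depth was held for over 0.3 s, at about 12 N at most. I did not try recess b, because recess a clearly gave.
- **Stylus:** It is back in the rest, pin down and released. The cameras put its tip within about 6 mm of home and its handle end within about 4 mm.
- **Bystanders:** The jar, pot and mushroom are within 3 mm of where they started.

**Disagreements and gaps:**
- The scene and top cameras differ by 2–5 mm, mostly in x, so I used the wrist camera or an average where accuracy mattered. In the last check they also differed by about 5 mm on the stylus's sideways position.
- My fit of the stylus in the gripper went wrong once the rest's cheeks came into view. I finished the final lowering on the geometry measured earlier.
- I did not check by camera that the button sprang back up. The pin was lifted well clear of it.

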